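# Clamp a glass bar in the thumbwheel holder

## Task

Stand the large glass bar (the one that is both thick and tall) upright in the work holder, between the sliding jaw and the V block, and let go of it. Then roll the recessed thumbwheel with a light fingertip, in repeated strokes towards the V block, until the jaw has pushed the bar home into the V and keeps a light grip on it after you have let go. Work the jaw only by its wheel, never press hard enough to chip the glass or damage the wheel, and leave the other bars and the jars where they stand.

Things in the scene. Friction and masses are not known exactly. Their poses are not given: they have to be found in the camera images.
- bar_centre (a point): Centre (half-way up) of the large bar: a solid round bar of amber glass, 26 mm in diameter, 70 mm tall, about 93 g, standing upright on the table; both the thick one and the tall one. z along its axis. In the holder only the part more than 24 mm above its foot is clear of the jaw and the V block, so grip it in its upper third.
- holder: Work holder, fixed. Origin: centre of its underside; x runs from thumbwheel to V block, z up. Base plate 190 x 70 x 14 mm. On it: the wheel's grey housing (x -75 to -15 mm, 44 mm wide, flat top 44 mm above the table), the sliding jaw, and the steel V block (x 45 to 93 mm, 56 mm wide, top 38 mm above the table), whose 90-degree V opens towards the jaw.
- seat (a point): Point on the top of the base plate (14 mm above the table; at x +45, y 0 mm in the holder's frame) where the centre of the bar's foot lies when the bar is fully home in the V. Axes as the holder's: x points from the wheel into the V.
- jaw_face (a point): Middle of the top edge of the jaw's flat front face, 24 mm above the base plate. The jaw is a steel block 34 mm wide, 16 mm long, 24 mm high, sliding along the holder's x. The bar is clamped when this face is 13 mm (the bar's radius) from the seat along x; at the start it is 25 to 31 mm from it, so 12 to 18 mm remain to close.
- wheel_top (a point): Mean top of the thumbwheel's rim (x -45 mm in the holder's frame, 50 mm above the table); it does not turn. The wheel is out of true: its real top wanders up to 1.2 mm below or above this as it turns. Only the top 6 mm of the rim (30 mm along x) stand out of the housing's slot. Rolling the top towards +x drives the jaw to the V. Press down 4 to 8 N to roll it; over 25 N damages it.
- wheel_axle (a point): Axle of the ribbed steel thumbwheel: 44 mm in diameter, 12 mm wide, level, along the holder's y. The jaw moves 8 mm per radian (0.36 mm per mm of rim). The bearing drags 1.4 N at the rim and holds wheel and jaw where left (jaw grip up to about 4 N). With the bar clamped the wheel stalls and the fingertip slips (friction 0.5 or more); a hard press gives over 15 N at the jaw, which chips the glass.
- thin_bar_centre (a point): Bystander: centre of an amber glass bar 16 mm in diameter, 70 mm tall, standing upright. Leave it.
- short_bar_centre (a point): Bystander: centre of an amber glass bar 26 mm in diameter but only 30 mm tall, standing upright. Leave it.
- frit_jar_a: Bystander: a small jar 64 mm in diameter, 62 mm high, with a white lid; origin under its centre. Leave it.
- frit_jar_b: Bystander: another such jar. Leave it.
Things that resemble listed ones, but are neither listed nor needed, are in the scene too. Of the things like the holder, leave any that is red; of the rest the smaller one is meant.

How it is judged:
By the outcome, as a careful person would: the job done as asked, in the order asked, and still so for the second after the job is handed in, with the robot touching nothing.
It also fails if it takes over 70 s, if anything falls off the work surface, if the arm or the gripper's body presses on something with over 40 N, if the wrist force passes 120 N, or if a joint passes its speed limit or range.

## Robot

A 6-joint arm with a two-finger parallel gripper is mounted at the origin on the work surface. World frame = base frame: x ahead of the robot, y to its left, z up, the work surface at z = 0. Lengths are in m, angles in rad, forces in N, time in s.
With the tool pointing down it reaches from about 0.375 to 0.825 m from the base axis. Payload 5.5 kg.
Tool frame: the origin (TCP) lies midway between the tips of the shut fingers; the grasp point (between the pads) lies 19 mm behind it; z points along the fingers, y is the line along which they close (so a half turn about z gives the same grasp; the last joint's range is limited). The gripper opens to 85 mm and grips with 20 to 120 N. Pads are 22 mm wide; open, the fingers measure 114 mm over their backs; the gripper's body (76 mm by 85 mm) begins 54 mm behind the grasp point. The pads swing forward as they close: fully open they stand 13 mm farther back than shut.
Start: joints at [-1.213, 0.314, -0.047, 1.21, 0, 1.571], TCP at [0.21, -0.562, 0.231] pointing down, gripper open.
Joint ranges: [-2.67, 2.67], [-0.69, 1.73], [-1.03, 1.25], [-2.08, 2.16], [-1.42, 1.45], [-3.14, 3.14]. Speed limits (rad/s): [2.39, 2.39, 3.01, 3.14, 3.14, 3.14].

## Interface

Orientations are given as a 3x3 rotation matrix whose columns are the frame's x, y, z axes.
In Python, from station import env gives the robot as it stands.
- The arm moves only by the tool carry_out, never from a script. Its argument "deltas" is a list of rows, each an object with "rot": the turn, a rotation vector about the tool's x, y, z in degrees, a list of three; "delta_pos": the shift along the tool's x, y, z in mm, a list of three; "gripper": the gripper command: -1 is fully open, 1 is shut, values between are in proportion. In form: [{"rot": [wx, wy, wz], "delta_pos": [dx, dy, dz], "gripper": gripper}, ...]. A call has 1 to 12 rows; each row shifts and turns the commanded pose from where the row before left it, along the tool's axes as they then stand; what a row does not reach is not made up. A row lasts 1/10 s, in which the tool goes at most 50 mm and 8.59 degrees, less where a joint would pass 70% of its speed; a pose out of reach is approached as far as the arm can. A call is refused whole if a number of a shift passes 50 or a number of a turn 8.59, either way. A call with a gripper value outside its range is refused whole. The fingers move at their own pace and stop on an object; the grip force is fixed at half the most. Time passes only in rows, so rows that do not move let the fingers close. It gives the time, the measured TCP pose, the force, the opening and the grip force at its end, in the units of the state.
- env.observe(): the state, without advancing time (a new reading comes with each control period).
- env.read_camera(name): name is "scene" or "top" or "wrist"; returns the picture (400x640x3 uint8, blue, green, red); there is no depth.
- env.camera_model(name): a dict with "fx", "fy", "cx", "cy" (pixels), "R" (3x3) and "t" (3): a world point X has camera coordinates R X + t. Camera axes: x right, y down, z forward; pixel columns grow to the right and rows downward; lengths in m; the calibration is good to about 2 mm. The wrist camera is an equidistant fisheye: a pixel r from the principal point sees the ray r / f radians off the axis. A picture is of the moment at which its call begins: read the wrist's pose just before it. camera_model takes no time and is no camera call; for the wrist camera it gives the pose at the moment of the call.
- env.close_job(): hands the job in; it is judged then, once.
The state is a dict: "clock": time; "joint_positions": joint angles; "joint_vel": joint speeds; "joint_torque": joint torques, N m; "eef_pos": TCP position; "orientation": TCP orientation; "ft_force": force on the tool from outside, world axes, zero at the start; "ft_torque": the same for the moment, N m; "gripper_width": finger opening in m; "gripper_force": force on a finger pad.
Only numpy, scipy, OpenCV 4.12 (cv2) and the standard library are available. Lean on these libraries where they do the work, as an engineer would, in place of code of your own. Each camera call takes 0.05 s, during which the arm holds its last target. There are 200 camera calls.

## Working session

There is one attempt and no reset: what is moved stays moved. The work goes in short steps, Python scripts to look and compute and a tool call to move; the robot and the scene stay as the last step left them, time stands still between calls to the robot, and variables do not carry over. Pictures are saved under pics/ and viewed, at most 10 in all, crops included, and the job is handed in when it is done.

Besides the shell and the picture viewer there is one more tool, called after ">>>" as name(argument=value, ...) on one line, values as JSON. carry_out: Moves the arm, as the interface text tells. Its arguments: {"type":"object","properties":{"deltas":{"type":"array","items":{"type":"object","properties":{"rot":{"type":"array","items":{"type":"number"}},"delta_pos":{"type":"array","items":{"type":"number"}},"gripper":{"type":"number"}}}}},"required":["deltas"]}

```bash
mkdir -p pics; python3 - <<'E'
from station import env
import cv2,numpy as np
for n in("scene","top"):
    cv2.imwrite(f"pics/{n}0.png",env.read_camera(n)); print(n,env.camera_model(n))
s=env.observe();print(s['clock'],s['eef_pos'],s['orientation'],s['gripper_width'])
E
```

```text
scene {'fx': 414.45658445191816, 'fy': 414.45658445191816, 'cx': 324.49943855508513, 'cy': 197.7025583070628, 'R': array([[-0.86273066,  0.50555134, -0.01066072],
       [ 0.34245732,  0.56863687, -0.74791383],
       [-0.37204676, -0.64889903, -0.66371022]]), 't': array([ 0.41571648, -0.118808  ,  1.15139606])}
top {'fx': 399.3022754074487, 'fy': 399.3022754074487, 'cx': 319.992526790815, 'cy': 199.12209331188038, 'R': array([[-0.00313095, -0.99924165, -0.03881134],
       [-0.99116591,  0.00824705, -0.13237118],
       [ 0.13259087,  0.03805403, -0.99044008]]), 't': array([0.03795258, 0.49869264, 0.84943097])}
0.1 [ 0.20993813 -0.56150398  0.23052553] [[ 9.36678225e-01  3.50190797e-01 -5.55713164e-04]
 [ 3.50191237e-01 -9.36677097e-01  1.45400113e-03]
 [-1.13459793e-05 -1.55653708e-03 -9.99998789e-01]] 0.08556843314209005
```

View pics/top0.png

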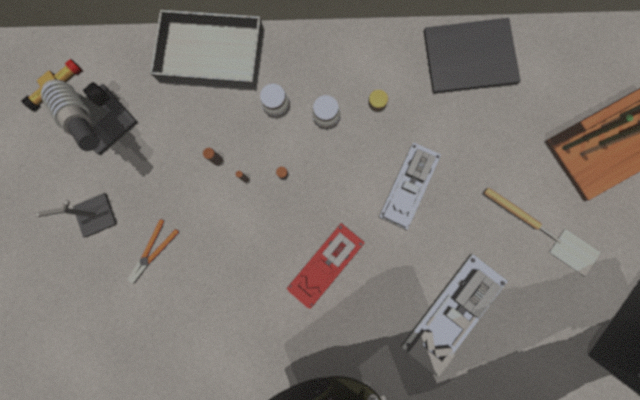

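View pics/scene0.png

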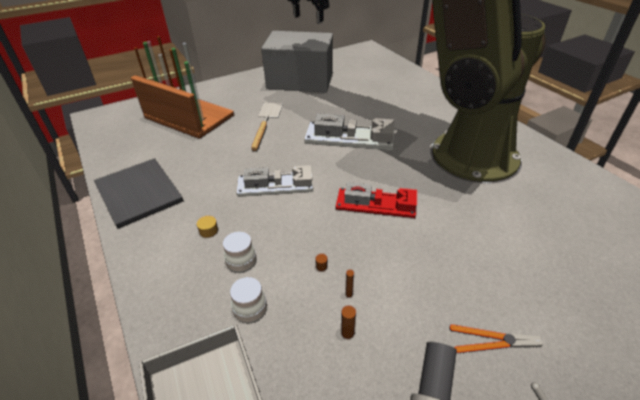

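The top view shows the small holder at about (410,187), with the wheel housing at its upper end and the V at its lower end. The large bar is at about (210,155), the thin bar at (240,175) and the short one at (282,173).

```bash
cat > h.py <<'E'
import numpy as np,cv2
from station import env
def ray(m,u,v):
    d=m['R'].T@np.array([(u-m['cx'])/m['fx'],(v-m['cy'])/m['fy'],1]); return -m['R'].T@m['t'],d
def at(m,u,v,z):
    c,d=ray(m,u,v); return c+d*(z-c[2])/d[2]
def proj(m,X):
    p=m['R']@np.asarray(X)+m['t']; return m['fx']*p[0]/p[2]+m['cx'],m['fy']*p[1]/p[2]+m['cy']
E
python3 - <<'E'
from h import *
a=cv2.imread("pics/top0.png");b=cv2.imread("pics/scene0.png")
def crop(i,x,y,w,h,s): return cv2.resize(i[y:y+h,x:x+w],None,fx=s,fy=s,interpolation=cv2.INTER_CUBIC)
A=crop(a,370,140,80,60*100//60,5)  # 400x500
B=crop(a,195,140,100,50,4) #400x200
C=crop(b,335,260,50,37,8)[:296,:400] 
out=np.zeros((500,800,3),np.uint8);out[:500,:400]=A;out[:200,400:]=B;out[200:496,400:]=C
cv2.imwrite("pics/c1.png",out)
m=env.camera_model("top")
for p,z in(((210,153),.07),((240,174),.07),((282,172),.03),((410,187),.014),((425,153),.0),((396,222),.0)): print(p,at(m,*p,z).round(4))
E
```

```text
(210, 153) [0.5974 0.2731 0.07  ]
(240, 174) [0.5501 0.2061 0.07  ]
(282, 172) [0.5617 0.1206 0.03  ]
(410, 187) [ 0.5274 -0.167   0.014 ]
(425, 153) [ 0.6089 -0.2067  0.    ]
(396, 222) [ 0.4498 -0.1356  0.    ]
```

View pics/c1.png

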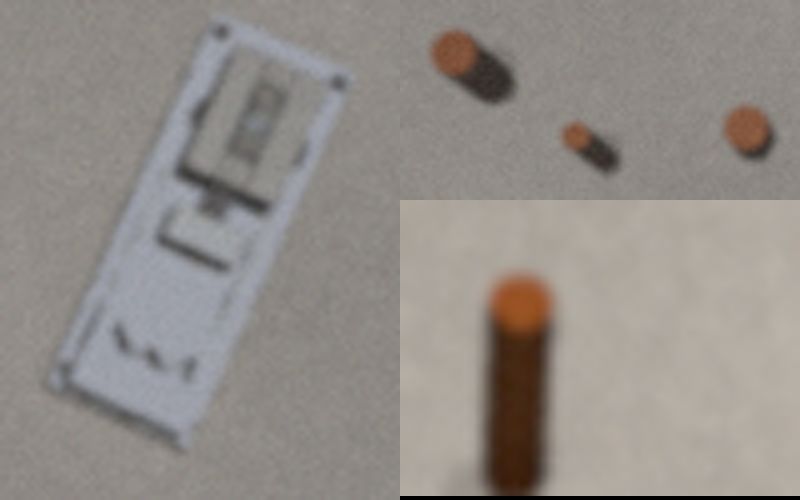

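Enlarged, the bar's top disc is centred at about (208.4,152.9) in the top image. The base-plate corners are near (413,144), (440,155), (381,217) and (407,229).

```bash
python3 - <<'E'
from h import *
m=env.camera_model("top");b=env.camera_model("scene")
o=lambda x,y:(x/5+370-.4,y/5+140-.4)
P=[at(m,*o(*p),.014) for p in((213,15),(352,75),(52,388),(187,450))]
for p in P: print(p.round(4))
print([np.linalg.norm(P[i]-P[j]).round(4) for i,j in((0,1),(2,3),(0,2),(1,3))])
c=sum(P)/4;x=(P[2]+P[3]-P[0]-P[1])/2;print(c,np.degrees(np.arctan2(x[1],x[0])))
print('bar',at(m,208.4,152.9,.07),'scene',at(b,335+(522-400)/8-.4,260+(305-200)/8-.4,.07))
w=o(257,118);print('wheel',at(m,*w,.05))
E
```

```text
[ 0.6301 -0.1754  0.014 ]
[ 0.6012 -0.237   0.014 ]
[ 0.4597 -0.0983  0.014 ]
[ 0.4317 -0.1573  0.014 ]
[np.float64(0.0681), np.float64(0.0653), np.float64(0.1871), np.float64(0.1874)]
[ 0.53067472 -0.16699777  0.014     ] 155.23597544726078
bar [0.59768279 0.27667753 0.07      ] scene [0.5510733  0.21183519 0.07      ]
wheel [ 0.57378108 -0.18572711  0.05      ]
```

>>> carry_out(deltas=[{"rot":[0,0,-8.5],"delta_pos":[0,-40,0],"gripper":-1},{"rot":[0,0,-8.5],"delta_pos":[0,-40,0],"gripper":-1}])

```text
clock: 0.3
eef_pos: [0.1767, -0.4885, 0.23]
orientation: [[0.789, 0.614, -0.0], [0.614, -0.789, 0.002], [0.001, -0.002, -1.0]]
ft_force: [0.0, -0.0, 1.0]
gripper_width: 0.0851
gripper_force: 0.0
```

```bash
cat >> h.py <<'E'
from scipy.spatial.transform import Rotation as Ro
def down(yaw):
    a=np.radians(yaw);return np.array([[np.cos(a),np.sin(a),0],[np.sin(a),-np.cos(a),0],[0,0,-1.]])
def plan(p,yaw,n):
    s=env.observe();q=np.array(s['eef_pos']);R=np.array(s['orientation']);p=np.asarray(p)
    rv=Ro.from_matrix(R.T@down(yaw)).as_rotvec(degrees=True)
    print('now',s['clock'],q.round(4),'F',np.round(s['ft_force'],1),'j',np.round(s['joint_positions'],2))
    dR=Ro.from_rotvec(rv/n,degrees=True).as_matrix()
    for i in range(n): print(np.round(rv/n,1).tolist(),np.round(R.T@(p-q)/n*1e3,1).tolist());R=R@dR
E
python3 - <<'E'
from h import *
plan([.55,.25,.26],155.2,22)
E
```

```text
now 0.3 [ 0.1767 -0.4885  0.23  ] F [ 0. -0.  1.] j [-1.22  0.16 -0.24  1.17  0.    1.26]
[-0.0, -0.0, -5.3] [34.0, -16.1, -1.3]
[-0.0, -0.0, -5.3] [35.4, -12.8, -1.3]
[-0.0, -0.0, -5.3] [36.4, -9.5, -1.3]
[-0.0, -0.0, -5.3] [37.1, -6.1, -1.3]
[-0.0, -0.0, -5.3] [37.5, -2.6, -1.3]
[-0.0, -0.0, -5.3] [37.6, 0.9, -1.3]
[-0.0, -0.0, -5.3] [37.4, 4.4, -1.3]
[-0.0, -0.0, -5.3] [36.8, 7.8, -1.3]
[-0.0, -0.0, -5.3] [35.9, 11.2, -1.3]
[-0.0, -0.0, -5.3] [34.7, 14.5, -1.3]
[-0.0, -0.0, -5.3] [33.2, 17.7, -1.3]
[-0.0, -0.0, -5.3] [31.4, 20.7, -1.3]
[-0.0, -0.0, -5.3] [29.4, 23.5, -1.4]
[-0.0, -0.0, -5.3] [27.0, 26.1, -1.4]
[-0.0, -0.0, -5.3] [24.5, 28.5, -1.4]
[-0.0, -0.0, -5.3] [21.7, 30.7, -1.4]
[-0.0, -0.0, -5.3] [18.8, 32.6, -1.4]
[-0.0, -0.0, -5.3] [15.7, 34.2, -1.4]
[-0.0, -0.0, -5.3] [12.4, 35.5, -1.4]
[-0.0, -0.0, -5.3] [9.1, 36.5, -1.4]
[-0.0, -0.0, -5.3] [5.7, 37.2, -1.4]
[-0.0, -0.0, -5.3] [2.2, 37.6, -1.4]
```

>>> carry_out(deltas=[{"rot":[0,0,-5.3],"delta_pos":[34,-16,-1],"gripper":-1},{"rot":[0,0,-5.3],"delta_pos":[35,-13,-1],"gripper":-1},{"rot":[0,0,-5.3],"delta_pos":[36,-9.5,-1],"gripper":-1},{"rot":[0,0,-5.3],"delta_pos":[37,-6,-1],"gripper":-1},{"rot":[0,0,-5.3],"delta_pos":[37.5,-2.5,-1],"gripper":-1},{"rot":[0,0,-5.3],"delta_pos":[37.5,1,-1],"gripper":-1},{"rot":[0,0,-5.3],"delta_pos":[37.5,4.5,-1],"gripper":-1},{"rot":[0,0,-5.3],"delta_pos":[37,8,-1],"gripper":-1},{"rot":[0,0,-5.3],"delta_pos":[36,11,-1],"gripper":-1},{"rot":[0,0,-5.3],"delta_pos":[35,14.5,-1],"gripper":-1},{"rot":[0,0,-5.3],"delta_pos":[33,18,-1],"gripper":-1}])

```text
clock: 1.4
eef_pos: [0.3671, -0.1209, 0.2422]
orientation: [[-0.105, 0.994, -0.0], [0.994, 0.105, -0.0], [-0.0, -0.0, -1.0]]
ft_force: [0.4, 0.2, 0.1]
gripper_width: 0.0855
gripper_force: 0.0
```

>>> carry_out(deltas=[{"rot":[0,0,-5.3],"delta_pos":[31.5,20.5,-1],"gripper":-1},{"rot":[0,0,-5.3],"delta_pos":[29.5,23.5,-1],"gripper":-1},{"rot":[0,0,-5.3],"delta_pos":[27,26,-1],"gripper":-1},{"rot":[0,0,-5.3],"delta_pos":[24.5,28.5,-1],"gripper":-1},{"rot":[0,0,-5.3],"delta_pos":[22,30.5,-1],"gripper":-1},{"rot":[0,0,-5.3],"delta_pos":[19,32.5,-1],"gripper":-1},{"rot":[0,0,-5.3],"delta_pos":[15.5,34,-1],"gripper":-1},{"rot":[0,0,-5.3],"delta_pos":[12.5,35.5,-1],"gripper":-1},{"rot":[0,0,-5.3],"delta_pos":[9,36.5,-1],"gripper":-1},{"rot":[0,0,-5.3],"delta_pos":[6,37,-1],"gripper":-1},{"rot":[0,0,-5.3],"delta_pos":[2,37.5,-1],"gripper":-1},{"rot":[0,0,0],"delta_pos":[0,0,0],"gripper":-1}])

```text
clock: 2.6
eef_pos: [0.5595, 0.2474, 0.2519]
orientation: [[-0.902, 0.432, -0.0], [0.432, 0.902, 0.001], [0.001, 0.001, -1.0]]
ft_force: [0.4, -0.8, -0.1]
gripper_width: 0.0853
gripper_force: 0.0
```

```bash
python3 - <<'E'
from h import *
m=env.camera_model("wrist");cv2.imwrite("pics/w1.png",env.read_camera("wrist"))
np.save("w1.npy",m,allow_pickle=True)
print(m['fx'],m['cx'],m['cy'],(-m['R'].T@m['t']).round(3),m['R'].round(2))
s=env.observe();print(s['clock'],s['eef_pos'],s['orientation'].round(3) if hasattr(s['orientation'],'round') else s['orientation'],np.round(s['joint_positions'],2))
E
```

```text
309.70691628693146 318.9079760736534 196.36010327607994 [0.498 0.278 0.396] [[ 0.43  0.9   0.  ]
 [ 0.87 -0.42  0.26]
 [ 0.24 -0.11 -0.96]]
2.65 [0.55844508 0.24536422 0.25204159] [[-0.9    0.435 -0.001]
 [ 0.435  0.9   -0.001]
 [ 0.001 -0.001 -1.   ]] [ 0.41  0.33  0.02  1.26 -0.    0.86]
```

View pics/w1.png

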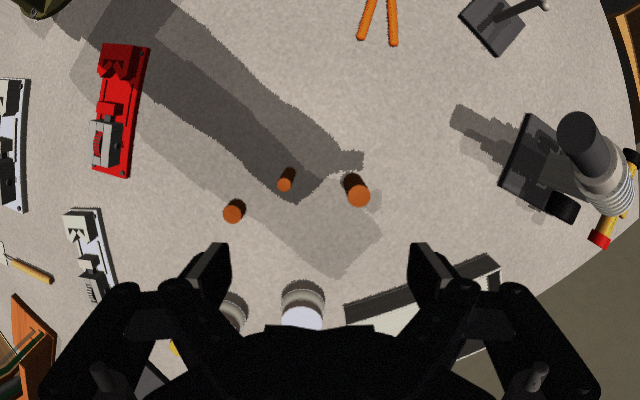

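The wrist view shows the large bar's top at about (359,195), the thin bar's at (285,184) and the short bar's at (233,213). The jars lie below them, and the holder is at the left, around (90,255).

```bash
cat >> h.py <<'E'
def fray(m,u,v):
    a=np.array([u-m['cx'],v-m['cy']]);r=np.hypot(*a);t=r/m['fx']
    return -m['R'].T@m['t'],m['R'].T@np.array([*(a/max(r,1e-9)*np.sin(t)),np.cos(t)])
def fat(m,u,v,z):
    c,d=fray(m,u,v);return c+d*(z-c[2])/d[2]
def fproj(m,X):
    p=m['R']@np.asarray(X)+m['t'];t=np.arctan2(np.hypot(p[0],p[1]),p[2]);r=np.hypot(p[0],p[1])
    return m['cx']+m['fx']*t*p[0]/r,m['cy']+m['fx']*t*p[1]/r
E
python3 - <<'E'
from h import *
m=np.load("w1.npy",allow_pickle=True).item()
for p,z in(((359,195),.07),((285,184),.07),((233,213),.03)): print(p,fat(m,*p,z).round(4))
b=env.camera_model("scene");print(at(b,348,310,.07),at(env.camera_model("top"),208.4,152.9,.07))
E
```

```text
(359, 195) [0.5963 0.2807 0.07  ]
(285, 184) [0.5502 0.2132 0.07  ]
(233, 213) [0.5609 0.1271 0.03  ]
[0.59689268 0.27666445 0.07      ] [0.59768279 0.27667753 0.07      ]
```

```bash
python3 - <<'E'
from h import *
plan([.597,.2785,.038],154.3,8)
E
```

```text
now 2.65 [0.5584 0.2454 0.252 ] F [-0.9 -0.3 -0.2] j [ 0.41  0.33  0.02  1.26 -0.    0.86]
[-0.0, -0.0, -0.0] [-2.6, 5.9, 26.7]
[-0.0, -0.0, -0.0] [-2.6, 5.9, 26.7]
[-0.0, -0.0, -0.0] [-2.6, 5.8, 26.7]
[-0.0, -0.0, -0.0] [-2.6, 5.8, 26.7]
[-0.0, -0.0, -0.0] [-2.6, 5.8, 26.8]
[-0.0, -0.0, -0.0] [-2.6, 5.8, 26.8]
[-0.0, -0.0, -0.0] [-2.6, 5.8, 26.8]
[-0.0, -0.0, -0.0] [-2.5, 5.8, 26.8]
```

Lateral first, then down.

>>> carry_out(deltas=[{"rot":[0,0,0],"delta_pos":[-7,15.5,20],"gripper":-1},{"rot":[0,0,0],"delta_pos":[-7,15.5,30],"gripper":-1},{"rot":[0,0,0],"delta_pos":[-6.5,15.5,30],"gripper":-1},{"rot":[0,0,0],"delta_pos":[0,0,30],"gripper":-1},{"rot":[0,0,0],"delta_pos":[0,0,30],"gripper":-1},{"rot":[0,0,0],"delta_pos":[0,0,25],"gripper":-1},{"rot":[0,0,0],"delta_pos":[0,0,10],"gripper":-1}])

```text
clock: 3.35
eef_pos: [0.5946, 0.2745, 0.0754]
orientation: [[-0.899, 0.438, -0.005], [0.438, 0.899, -0.002], [0.003, -0.004, -1.0]]
ft_force: [-0.2, 0.2, -0.0]
gripper_width: 0.0854
gripper_force: 0.0
```

```bash
python3 - <<'E'
from h import *
m=env.camera_model("wrist");i=env.read_camera("wrist");cv2.imwrite("pics/w2.png",i)
plan([.597,.2785,.038],154.3,1)
print(fproj(m,[.597,.2785,.07]))
E
```

```text
now 3.4 [0.5946 0.2747 0.0751] F [-0.4 -0.4 -0.3] j [ 0.43  0.51 -0.12  0.95 -0.    0.89]
[-0.2, -0.2, -0.3] [-0.6, 4.6, 37.1]
(np.float64(324.80569753287176), np.float64(248.0647634859876))
```

View pics/w2.png

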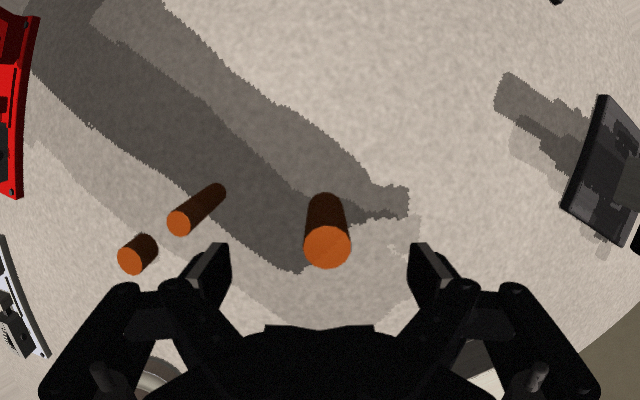

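The bar's top is at (327,247), within 3 px of the prediction, and it sits between the fingers. I'll go down and grip it.

>>> carry_out(deltas=[{"rot":[0,0,0],"delta_pos":[-0.5,5,15],"gripper":-1},{"rot":[0,0,0],"delta_pos":[0,0,15],"gripper":-1},{"rot":[0,0,0],"delta_pos":[0,0,7],"gripper":-1},{"rot":[0,0,0],"delta_pos":[0,0,0],"gripper":0.3},{"rot":[0,0,0],"delta_pos":[0,0,0],"gripper":0.5},{"rot":[0,0,0],"delta_pos":[0,0,0],"gripper":1},{"rot":[0,0,0],"delta_pos":[0,0,0],"gripper":1},{"rot":[0,0,0],"delta_pos":[0,0,0],"gripper":1},{"rot":[0,0,0],"delta_pos":[0,0,0],"gripper":1}])

```text
clock: 4.3
eef_pos: [0.6001, 0.2811, 0.0421]
orientation: [[-0.9, 0.437, 0.001], [0.437, 0.9, 0.0], [-0.001, 0.001, -1.0]]
ft_force: [0.1, -1.3, 5.1]
gripper_width: 0.0248
gripper_force: 58.2
```

```bash
python3 - <<'E'
from h import *
plan([.57,-.185,.22],155.2,16)
E
```

```text
now 4.3 [0.6001 0.2811 0.0421] F [ 0.1 -1.3  5.1] j [ 0.44  0.55 -0.14  0.88 -0.    0.89]
[0.0, 0.0, -0.1] [-11.0, -27.0, -11.1]
[0.0, 0.0, -0.1] [-11.0, -27.0, -11.1]
[0.0, 0.0, -0.1] [-11.0, -27.0, -11.1]
[0.0, 0.0, -0.1] [-10.9, -27.1, -11.1]
[0.0, 0.0, -0.1] [-10.9, -27.1, -11.1]
[0.0, 0.0, -0.1] [-10.9, -27.1, -11.1]
[0.0, 0.0, -0.1] [-10.8, -27.1, -11.1]
[0.0, 0.0, -0.1] [-10.8, -27.1, -11.1]
[0.0, 0.0, -0.1] [-10.8, -27.1, -11.1]
[0.0, 0.0, -0.1] [-10.7, -27.1, -11.1]
[0.0, 0.0, -0.1] [-10.7, -27.2, -11.1]
[0.0, 0.0, -0.1] [-10.7, -27.2, -11.1]
[0.0, 0.0, -0.1] [-10.6, -27.2, -11.1]
[0.0, 0.0, -0.1] [-10.6, -27.2, -11.1]
[0.0, 0.0, -0.1] [-10.6, -27.2, -11.1]
[0.0, 0.0, -0.1] [-10.5, -27.2, -11.1]
```

>>> carry_out(deltas=[{"rot":[0,0,0],"delta_pos":[0,0,-15],"gripper":1},{"rot":[0,0,0],"delta_pos":[0,0,-30],"gripper":1},{"rot":[0,0,0],"delta_pos":[0,0,-40],"gripper":1},{"rot":[0,0,0],"delta_pos":[0,0,-40],"gripper":1},{"rot":[0,0,-0.5],"delta_pos":[-8,-20,-40],"gripper":1},{"rot":[0,0,-0.5],"delta_pos":[-14,-35,-13],"gripper":1},{"rot":[0,0,0],"delta_pos":[-14,-35,0],"gripper":1},{"rot":[0,0,0],"delta_pos":[-14,-35,0],"gripper":1},{"rot":[0,0,0],"delta_pos":[-14,-35,0],"gripper":1},{"rot":[0,0,0],"delta_pos":[-14,-35,0],"gripper":1},{"rot":[0,0,0],"delta_pos":[-14,-35,0],"gripper":1},{"rot":[0,0,0],"delta_pos":[-14,-35,0],"gripper":1}])

```text
clock: 5.5
eef_pos: [0.5832, -0.0053, 0.2203]
orientation: [[-0.907, 0.421, 0.001], [0.421, 0.907, 0.0], [-0.001, 0.001, -1.0]]
ft_force: [0.7, -1.3, -0.5]
gripper_width: 0.0245
gripper_force: 58.4
```

>>> carry_out(deltas=[{"rot":[0,0,0],"delta_pos":[-14,-35,0],"gripper":1},{"rot":[0,0,0],"delta_pos":[-14,-35,0],"gripper":1},{"rot":[0,0,0],"delta_pos":[-14,-35,0],"gripper":1},{"rot":[0,0,0],"delta_pos":[-14,-35,0],"gripper":1},{"rot":[0,0,0],"delta_pos":[-11,-28,0],"gripper":1},{"rot":[0,0,0],"delta_pos":[0,0,0],"gripper":1},{"rot":[0,0,0],"delta_pos":[0,0,0],"gripper":1},{"rot":[0,0,0],"delta_pos":[0,0,0],"gripper":1}])

```text
clock: 6.3
eef_pos: [0.5736, -0.1837, 0.2197]
orientation: [[-0.907, 0.42, 0.0], [0.42, 0.907, 0.0], [0.0, 0.001, -1.0]]
ft_force: [-0.4, 0.6, -0.8]
gripper_width: 0.0246
gripper_force: 58.4
```

```bash
python3 - <<'E'
from h import *
m=env.camera_model("wrist");i=env.read_camera("wrist")
np.save("w3.npy",m,allow_pickle=True);cv2.imwrite("pics/w3.png",i)
plan([.4953,-.1507,.22],155.2,1)
x=np.array([np.cos(np.radians(155.2)),np.sin(np.radians(155.2)),0])
y=np.array([-x[1],x[0],0]);c=np.array([.5307,-.167,0])
for a,b,z in((45,0,.014),(45,0,.038),(95,35,.014),(95,-35,.014),(93,28,.038),(93,-28,.038)): print(a,b,np.round(fproj(m,c+a/1e3*x+b/1e3*y+[0,0,z]),1))
cv2.imwrite("pics/w3c.png",cv2.resize(i[20:270,190:460],None,fx=2.4,fy=2.4,interpolation=cv2.INTER_CUBIC))
E
```

```text
now 6.35 [ 0.5737 -0.1835  0.2196] F [-0.2  0.4 -0.8] j [-0.31  0.32 -0.06  1.19  0.    0.12]
[0.0, -0.0, -0.0] [84.9, -3.1, -0.4]
45 0 [314.6  94.1]
45 0 [314.3  92.7]
95 35 [283.2  51.3]
95 -35 [345.9  51. ]
93 28 [287.3  48.5]
93 -28 [341.2  48.2]
```

View pics/w3c.png

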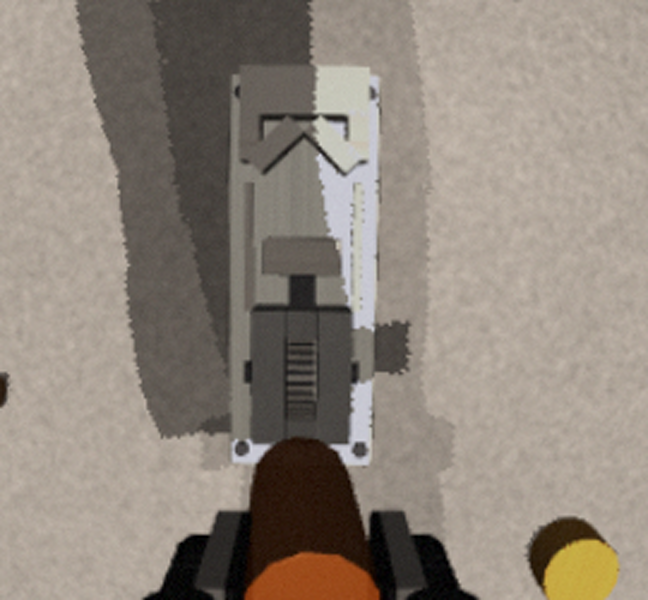

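The crop is clear. The plate's far corners are at (231,75) and (380,75), the near ones at (231,464) and (370,464). The V vertex is at (305,133), the jaw's front top edge at y≈238 and the wheel at about (301,380). Next I fit the holder's pose.

```bash
python3 - <<'E'
from h import *
from scipy.optimize import least_squares
m=np.load("w3.npy",allow_pickle=True).item()
o=lambda X,Y:np.array([190+X/2.4-.3,20+Y/2.4-.3])
obs=[((95,35,14),(231,75)),((95,-35,14),(380,75)),((-95,35,14),(231,464)),((-95,-35,14),(370,464)),((93,28,38),(239,67)),((93,-28,38),(369,67)),((-75,22,44),(248,443)),((-75,-22,44),(350,443)),((-15,22,44),(251,307)),((-15,-22,44),(351,307))]
def W(p,a,b,z):
    t=np.radians(p[2]);x=np.array([np.cos(t),np.sin(t),0]);y=np.array([-x[1],x[0],0])
    return np.array([p[0],p[1],0])+a/1e3*x+b/1e3*y+np.array([0,0,z/1e3])
f=lambda p:np.concatenate([np.array(fproj(m,W(p,*q)))-o(*P) for q,P in obs])
r=least_squares(f,[.53,-.167,155.2],x_scale=[.01,.01,1],loss='soft_l1');p=r.x
print(p,r.fun.reshape(-1,2).round(1).tolist())
np.save("hold.npy",p)
def H(u,v,z):
    X=fat(m,u,v,z);d=X[:2]-p[:2];t=np.radians(p[2]);return 1e3*np.array([d@[np.cos(t),np.sin(t)],d@[-np.sin(t),np.cos(t)]])
print('jaw',H(*o(302,238),.038),'vertex',H(*o(305,133),.038),'wheel',H(*o(301,380),.05))
print('target',W(p,39,0,65),'wheeltop',W(p,-45,0,50))
plan(W(p,39,0,220),p[2],1)
E
```

```text
[  0.52996806  -0.16550432 154.42499127] [[-0.7, -1.2], [-0.0, -0.6], [-0.4, -0.3], [0.3, 0.4], [0.2, -0.7], [-0.0, -0.1], [1.3, -0.2], [-0.5, 0.3], [-0.3, 1.1], [0.4, 1.6]]
jaw [16.07483371  0.03320134] vertex [62.35923848 -0.71860147] wheel [-44.69128184  -0.28197525]
target [ 0.49478925 -0.14866832  0.065     ] wheeltop [ 0.570559   -0.18493048  0.05      ]
now 6.35 [ 0.5737 -0.1835  0.2196] F [-0.2  0.4 -0.8] j [-0.31  0.32 -0.06  1.19  0.    0.12]
[0.0, -0.0, 0.7] [86.2, -1.5, -0.4]
```

>>> carry_out(deltas=[{"rot":[0,0,0.7],"delta_pos":[28,-0.5,0],"gripper":1},{"rot":[0,0,0],"delta_pos":[29,-0.5,20],"gripper":1},{"rot":[0,0,0],"delta_pos":[28,-0.5,30],"gripper":1},{"rot":[0,0,0],"delta_pos":[0,0,30],"gripper":1},{"rot":[0,0,0],"delta_pos":[0,0,20],"gripper":1},{"rot":[0,0,0],"delta_pos":[0,0,0],"gripper":1},{"rot":[0,0,0],"delta_pos":[0,0,0],"gripper":1}])

```text
clock: 7.05
eef_pos: [0.4963, -0.1487, 0.1198]
orientation: [[-0.902, 0.431, -0.0], [0.431, 0.902, 0.0], [0.0, 0.0, -1.0]]
ft_force: [-0.2, -1.1, -0.8]
gripper_width: 0.0248
gripper_force: 58.4
```

```bash
cat >> h.py <<'E'
def W(a,b,z):
    p=np.load("hold.npy");t=np.radians(p[2]);x=np.array([np.cos(t),np.sin(t),0]);y=np.array([-x[1],x[0],0])
    return np.array([p[0],p[1],0])+a/1e3*x+b/1e3*y+np.array([0,0,z/1e3])
E
python3 - <<'E'
from h import *
m=env.camera_model("wrist");i=env.read_camera("wrist")
cv2.imwrite("pics/w4.png",cv2.resize(i[100:300,200:440],None,fx=3,fy=3,interpolation=cv2.INTER_CUBIC))
np.save("w4.npy",m,allow_pickle=True)
plan(W(38,0,58),np.load("hold.npy")[2],1)
e=np.array(env.observe()['eef_pos']); f=e-[0,0,.042]
q=lambda X:((np.array(fproj(m,X))-[200,100])*3).round(0)
for k in((13,0),(0,13),(0,-13)): print('foot edge',k,q(f+W(*k,0)-W(0,0,0)))
for k in((45,0,14),(63.4,0,38),(93,28,38),(93,-28,38)):print(k,q(W(*k)))
E
```

```text
now 7.1 [ 0.4971 -0.1491  0.1205] F [-0.9 -0.6  0.3] j [-0.29  0.24 -0.41  0.92  0.    0.15]
[0.0, 0.1, 0.0] [1.3, -0.6, 62.5]
foot edge (13, 0) [349. 317.]
foot edge (0, 13) [288. 375.]
foot edge (0, -13) [410. 375.]
(45, 0, 14) [349. 265.]
(63.4, 0, 38) [348. 216.]
(93, 28, 38) [233.  97.]
(93, -28, 38) [463.  97.]
```

View pics/w4.png

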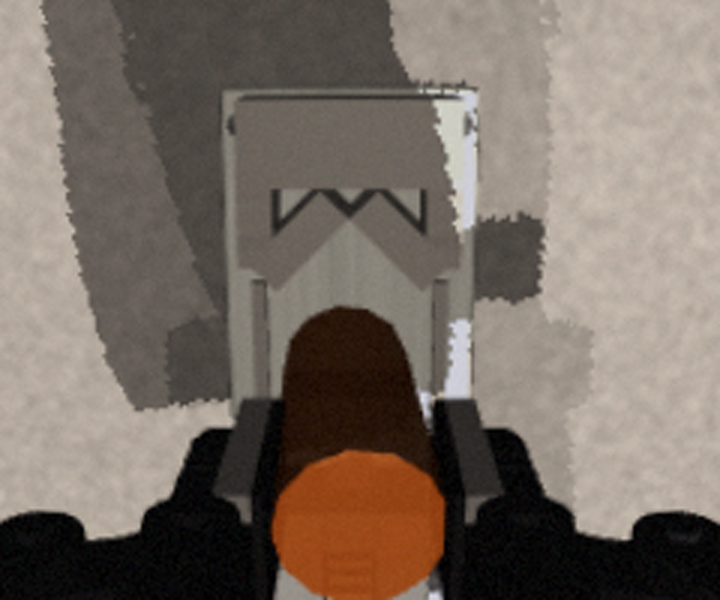

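Foot, V and plate line up: the foot's front edge is at (348,308) and the V vertex at (348,220). The bar is centred and about 2 mm ahead of the TCP, so I lower it.

>>> carry_out(deltas=[{"rot":[0,0,0],"delta_pos":[0,0,25],"gripper":1},{"rot":[0,0,0],"delta_pos":[0,0,20],"gripper":1},{"rot":[0,0,0],"delta_pos":[0,0,11],"gripper":1},{"rot":[0,0,0],"delta_pos":[0,0,3],"gripper":1},{"rot":[0,0,0],"delta_pos":[0,0,1],"gripper":1},{"rot":[0,0,0],"delta_pos":[0,0,0],"gripper":1},{"rot":[0,0,0],"delta_pos":[0,0,0],"gripper":1}])

```text
clock: 7.8
eef_pos: [0.4969, -0.1497, 0.0602]
orientation: [[-0.902, 0.432, 0.002], [0.432, 0.902, -0.0], [-0.002, 0.0, -1.0]]
ft_force: [-0.7, -0.5, -1.0]
gripper_width: 0.0248
gripper_force: 58.4
```

>>> carry_out(deltas=[{"rot":[0,0,0],"delta_pos":[0,0,1.5],"gripper":1},{"rot":[0,0,0],"delta_pos":[0,0,0],"gripper":1}])

```text
clock: 8.0
eef_pos: [0.4963, -0.1495, 0.058]
orientation: [[-0.902, 0.432, 0.0], [0.432, 0.902, -0.0], [-0.0, 0.0, -1.0]]
ft_force: [-1.1, 0.1, -1.3]
gripper_width: 0.0243
gripper_force: 58.4
```

>>> carry_out(deltas=[{"rot":[0,0,0],"delta_pos":[0,0,1],"gripper":1},{"rot":[0,0,0],"delta_pos":[0,0,0],"gripper":1}])

```text
clock: 8.2
eef_pos: [0.496, -0.1495, 0.0567]
orientation: [[-0.902, 0.432, -0.0], [0.432, 0.902, 0.0], [0.0, -0.0, -1.0]]
ft_force: [-0.1, 0.4, -0.1]
gripper_width: 0.0244
gripper_force: 58.4
```

>>> carry_out(deltas=[{"rot":[0,0,0],"delta_pos":[0,0,1],"gripper":1},{"rot":[0,0,0],"delta_pos":[0,0,0],"gripper":1}])

```text
clock: 8.4
eef_pos: [0.4963, -0.1496, 0.0561]
orientation: [[-0.902, 0.432, 0.0], [0.432, 0.902, -0.0], [-0.0, -0.0, -1.0]]
ft_force: [-1.3, 0.1, 3.1]
gripper_width: 0.0244
gripper_force: 58.9
```

>>> carry_out(deltas=[{"rot":[0,0,0],"delta_pos":[0,0,0],"gripper":0.3},{"rot":[0,0,0],"delta_pos":[0,0,0],"gripper":0.1},{"rot":[0,0,0],"delta_pos":[0,0,0],"gripper":-0.2},{"rot":[0,0,0],"delta_pos":[0,0,0],"gripper":-0.5},{"rot":[0,0,0],"delta_pos":[0,0,0],"gripper":-0.5},{"rot":[0,0,0],"delta_pos":[0,0,-15],"gripper":-0.5},{"rot":[0,0,0],"delta_pos":[0,0,-30],"gripper":-0.5},{"rot":[0,0,0],"delta_pos":[0,0,-40],"gripper":-0.5},{"rot":[0,0,0],"delta_pos":[0,0,-15],"gripper":-0.5},{"rot":[0,0,0],"delta_pos":[0,0,0],"gripper":-0.5}])

```text
clock: 9.4
eef_pos: [0.4982, -0.1501, 0.1585]
orientation: [[-0.902, 0.432, 0.005], [0.432, 0.902, -0.001], [-0.005, 0.001, -1.0]]
ft_force: [0.3, -0.3, -0.4]
gripper_width: 0.0641
gripper_force: 0.0
```

```bash
python3 - <<'E'
from h import *
m=env.camera_model("wrist");i=env.read_camera("wrist")
cv2.imwrite("pics/w5.png",i)
plan(W(-52,0,90),np.load("hold.npy")[2],4)
for k in((38,0,84),(45,0,84),(38,0,14)):print(k,np.round(fproj(m,W(*k)),1))
E
```

```text
now 9.45 [ 0.497  -0.1497  0.1567] F [ 0.6 -0.2 -0.4] j [-0.29  0.2  -0.37  1.    0.    0.15]
[0.0, 0.0, -0.0] [-22.1, 0.0, 16.7]
[0.0, 0.0, -0.0] [-22.1, 0.0, 16.7]
[0.0, 0.0, -0.0] [-22.1, 0.0, 16.7]
[0.0, 0.0, -0.0] [-22.1, 0.0, 16.7]
(38, 0, 84) [316.4 204.1]
(45, 0, 84) [316.4 195. ]
(38, 0, 14) [316.8 182.6]
```

View pics/w5.png

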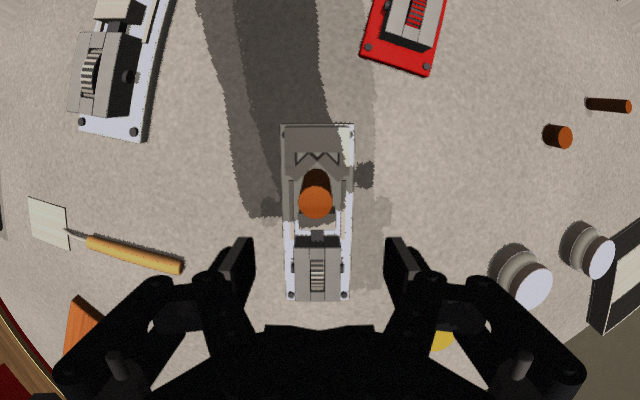

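The bar stands clear in the holder, top at (315,201), just short of home. Next: shut the fingers and go above the back of the wheel.

>>> carry_out(deltas=[{"rot":[0,0,0],"delta_pos":[-30,0,0],"gripper":1},{"rot":[0,0,0],"delta_pos":[-30,0,0],"gripper":1},{"rot":[0,0,0],"delta_pos":[-29,0,20],"gripper":1},{"rot":[0,0,0],"delta_pos":[0,0,35],"gripper":1},{"rot":[0,0,0],"delta_pos":[0,0,32],"gripper":1},{"rot":[0,0,0],"delta_pos":[0,0,12],"gripper":1},{"rot":[0,0,0],"delta_pos":[0,0,0],"gripper":1},{"rot":[0,0,0],"delta_pos":[0,0,0],"gripper":1}])

```text
clock: 10.25
eef_pos: [0.5765, -0.1879, 0.0572]
orientation: [[-0.902, 0.432, -0.0], [0.432, 0.902, 0.0], [0.0, 0.0, -1.0]]
ft_force: [0.1, 0.3, 0.1]
gripper_width: 0.0
gripper_force: 0.0
```

```bash
python3 - <<'E'
from h import *
plan(W(-53,0,52),np.load("hold.npy")[2],1)
cv2.imwrite("pics/w6.png",env.read_camera("wrist"))
E
```

```text
now 10.25 [ 0.5765 -0.1879  0.0572] F [0.1 0.3 0.1] j [-0.32  0.45 -0.27  0.85  0.    0.13]
[0.0, -0.0, -0.0] [-1.4, 0.2, 5.2]
```

View pics/w6.png

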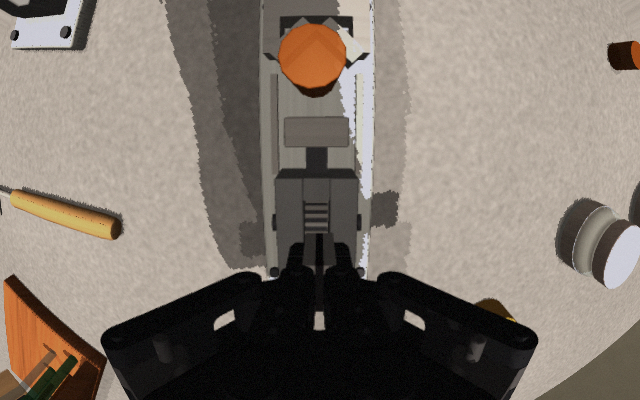

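The shut fingertips are at about (320,255), just behind the exposed rim at (316,215) and about 1.5 mm to its right. The jaw's at (317,130) and the bar at (313,58).

>>> carry_out(deltas=[{"rot":[0,0,0],"delta_pos":[-1,-1.3,3],"gripper":1},{"rot":[0,0,0],"delta_pos":[0,0,2],"gripper":1},{"rot":[0,0,0],"delta_pos":[0,0,1],"gripper":1},{"rot":[0,0,0],"delta_pos":[0,0,0],"gripper":1}])

```text
clock: 10.7
eef_pos: [0.5768, -0.1896, 0.051]
orientation: [[-0.902, 0.432, 0.0], [0.432, 0.902, -0.0], [-0.0, 0.0, -1.0]]
ft_force: [0.3, -0.3, -0.3]
gripper_width: -0.0001
gripper_force: 0.0
```

>>> carry_out(deltas=[{"rot":[0,0,0],"delta_pos":[0,0,0.7],"gripper":1},{"rot":[0,0,0],"delta_pos":[0,0,0],"gripper":1}])

```text
clock: 10.9
eef_pos: [0.5767, -0.1895, 0.0501]
orientation: [[-0.902, 0.432, 0.0], [0.432, 0.902, -0.0], [-0.0, 0.0, -1.0]]
ft_force: [-0.4, -0.3, 0.1]
gripper_width: 0.0001
gripper_force: 0.0
```

>>> carry_out(deltas=[{"rot":[0,0,0],"delta_pos":[0,0,0.7],"gripper":1},{"rot":[0,0,0],"delta_pos":[0,0,0],"gripper":1}])

```text
clock: 11.1
eef_pos: [0.5767, -0.1895, 0.0493]
orientation: [[-0.902, 0.432, -0.0], [0.432, 0.902, 0.0], [0.0, -0.0, -1.0]]
ft_force: [-0.3, 0.3, 0.0]
gripper_width: -0.0002
gripper_force: 0.0
```

>>> carry_out(deltas=[{"rot":[0,0,0],"delta_pos":[0,0,0.7],"gripper":1},{"rot":[0,0,0],"delta_pos":[0,0,0],"gripper":1}])

```text
clock: 11.3
eef_pos: [0.5769, -0.1896, 0.0491]
orientation: [[-0.902, 0.432, 0.0], [0.432, 0.902, -0.0], [-0.0, 0.0, -1.0]]
ft_force: [-0.5, 1.4, 3.7]
gripper_width: 0.0003
gripper_force: 1.8
```

>>> carry_out(deltas=[{"rot":[0,0,0],"delta_pos":[0,0,0.5],"gripper":1},{"rot":[0,0,0],"delta_pos":[0,0,0],"gripper":1}])

```text
clock: 11.5
eef_pos: [0.5773, -0.1898, 0.049]
orientation: [[-0.902, 0.432, 0.001], [0.432, 0.902, -0.0], [-0.001, 0.0, -1.0]]
ft_force: [-1.7, 0.8, 7.5]
gripper_width: 0.0003
gripper_force: 3.3
```

>>> carry_out(deltas=[{"rot":[0,0,0],"delta_pos":[2,0,-0.2],"gripper":1},{"rot":[0,0,0],"delta_pos":[2,0,0],"gripper":1}])

```text
clock: 11.7
eef_pos: [0.5744, -0.1883, 0.0491]
orientation: [[-0.902, 0.432, 0.002], [0.432, 0.902, -0.001], [-0.003, 0.0, -1.0]]
ft_force: [2.0, -0.9, 5.4]
gripper_width: 0.0003
gripper_force: 2.4
```

>>> carry_out(deltas=[{"rot":[0,0,0],"delta_pos":[2,0,0],"gripper":1},{"rot":[0,0,0],"delta_pos":[2,0,0],"gripper":1}])

```text
clock: 11.9
eef_pos: [0.5707, -0.1866, 0.0493]
orientation: [[-0.902, 0.432, 0.003], [0.432, 0.902, -0.001], [-0.003, 0.0, -1.0]]
ft_force: [2.0, -0.7, 6.0]
gripper_width: -0.0001
gripper_force: 3.1
```

>>> carry_out(deltas=[{"rot":[0,0,0],"delta_pos":[2.5,0,0],"gripper":1},{"rot":[0,0,0],"delta_pos":[2.5,0,0],"gripper":1}])

```text
clock: 12.1
eef_pos: [0.5664, -0.1845, 0.0494]
orientation: [[-0.902, 0.432, 0.003], [0.432, 0.902, -0.001], [-0.003, 0.0, -1.0]]
ft_force: [2.2, -0.9, 7.6]
gripper_width: 0.0001
gripper_force: 3.3
```

>>> carry_out(deltas=[{"rot":[0,0,0],"delta_pos":[2,0,0],"gripper":1},{"rot":[0,0,0],"delta_pos":[2,0,0],"gripper":1}])

```text
clock: 12.3
eef_pos: [0.5622, -0.1825, 0.0492]
orientation: [[-0.902, 0.432, 0.002], [0.432, 0.902, -0.001], [-0.002, 0.0, -1.0]]
ft_force: [2.0, -1.1, 3.3]
gripper_width: 0.0002
gripper_force: 2.1
```

>>> carry_out(deltas=[{"rot":[0,0,0],"delta_pos":[0,0,-6],"gripper":1},{"rot":[0,0,0],"delta_pos":[-9,0,0],"gripper":1},{"rot":[0,0,0],"delta_pos":[-8,0,0],"gripper":1},{"rot":[0,0,0],"delta_pos":[0,0,4],"gripper":1},{"rot":[0,0,0],"delta_pos":[0,0,1.2],"gripper":1},{"rot":[0,0,0],"delta_pos":[0,0,0],"gripper":1}])

```text
clock: 12.9
eef_pos: [0.578, -0.1901, 0.0498]
orientation: [[-0.902, 0.432, 0.002], [0.432, 0.902, -0.001], [-0.002, 0.0, -1.0]]
ft_force: [1.4, -0.3, 5.0]
gripper_width: -0.0001
gripper_force: 2.9
```

>>> carry_out(deltas=[{"rot":[0,0,0],"delta_pos":[0,0,0.4],"gripper":1},{"rot":[0,0,0],"delta_pos":[0,0,0],"gripper":1}])

```text
clock: 13.1
eef_pos: [0.578, -0.1901, 0.0498]
orientation: [[-0.902, 0.432, 0.002], [0.432, 0.902, -0.001], [-0.002, 0.0, -1.0]]
ft_force: [-0.1, -0.3, 8.2]
gripper_width: 0.0001
gripper_force: 4.1
```

>>> carry_out(deltas=[{"rot":[0,0,0],"delta_pos":[2,0,-0.3],"gripper":1},{"rot":[0,0,0],"delta_pos":[2,0,0],"gripper":1},{"rot":[0,0,0],"delta_pos":[2,0,0],"gripper":1}])

```text
clock: 13.4
eef_pos: [0.5731, -0.1877, 0.0501]
orientation: [[-0.902, 0.432, 0.003], [0.432, 0.902, -0.001], [-0.004, 0.0, -1.0]]
ft_force: [1.7, -1.0, 7.0]
gripper_width: -0.0002
gripper_force: 3.5
```

>>> carry_out(deltas=[{"rot":[0,0,0],"delta_pos":[2,0,0],"gripper":1},{"rot":[0,0,0],"delta_pos":[2,0,0],"gripper":1}])

```text
clock: 13.6
eef_pos: [0.5697, -0.1861, 0.0503]
orientation: [[-0.902, 0.432, 0.004], [0.432, 0.902, -0.002], [-0.004, 0.0, -1.0]]
ft_force: [3.2, -1.4, 8.8]
gripper_width: -0.0002
gripper_force: 3.8
```

>>> carry_out(deltas=[{"rot":[0,0,0],"delta_pos":[2,0,-0.4],"gripper":1},{"rot":[0,0,0],"delta_pos":[2,0,0],"gripper":1}])

```text
clock: 13.8
eef_pos: [0.5657, -0.1842, 0.0504]
orientation: [[-0.902, 0.432, 0.003], [0.432, 0.902, -0.001], [-0.003, 0.0, -1.0]]
ft_force: [1.9, -0.6, 6.5]
gripper_width: 0.0
gripper_force: 3.1
```

>>> carry_out(deltas=[{"rot":[0,0,0],"delta_pos":[2,0,0],"gripper":1},{"rot":[0,0,0],"delta_pos":[2,0,0],"gripper":1}])

```text
clock: 14.0
eef_pos: [0.5616, -0.1823, 0.0501]
orientation: [[-0.902, 0.432, 0.002], [0.432, 0.902, -0.001], [-0.002, 0.0, -1.0]]
ft_force: [0.3, -0.5, 3.7]
gripper_width: -0.0003
gripper_force: 1.6
```

>>> carry_out(deltas=[{"rot":[0,0,0],"delta_pos":[0,0,-6],"gripper":1},{"rot":[0,0,0],"delta_pos":[-9,0,0],"gripper":1},{"rot":[0,0,0],"delta_pos":[-8,0,0],"gripper":1},{"rot":[0,0,0],"delta_pos":[0,0,4],"gripper":1},{"rot":[0,0,0],"delta_pos":[0,0,1],"gripper":1},{"rot":[0,0,0],"delta_pos":[0,0,0],"gripper":1}])

```text
clock: 14.6
eef_pos: [0.5769, -0.1896, 0.0508]
orientation: [[-0.902, 0.432, 0.002], [0.432, 0.902, -0.001], [-0.002, 0.0, -1.0]]
ft_force: [2.0, -0.1, 3.2]
gripper_width: -0.0002
gripper_force: 1.7
```

```bash
python3 - <<'E'
from h import *
m=env.camera_model("wrist");i=env.read_camera("wrist");cv2.imwrite("pics/w7.png",cv2.resize(i[0:260,220:420],None,fx=2.3,fy=2.3,interpolation=cv2.INTER_CUBIC))
plan(W(-53,0,52),np.load("hold.npy")[2],1)
q=lambda X:((np.array(fproj(m,X))-[220,0])*2.3).round(0)
for k in((45,0,84),(32,0,38),(28,0,38)):print(k,q(W(*k)))
E
```

```text
now 14.65 [ 0.5769 -0.1896  0.0508] F [ 0.9 -0.9  4.1] j [-0.32  0.45 -0.28  0.84 -0.    0.13]
[0.0, 0.1, -0.0] [-0.3, 1.5, -1.2]
(45, 0, 84) [227.  82.]
(32, 0, 38) [227. 190.]
(28, 0, 38) [227. 208.]
```

View pics/w7.png

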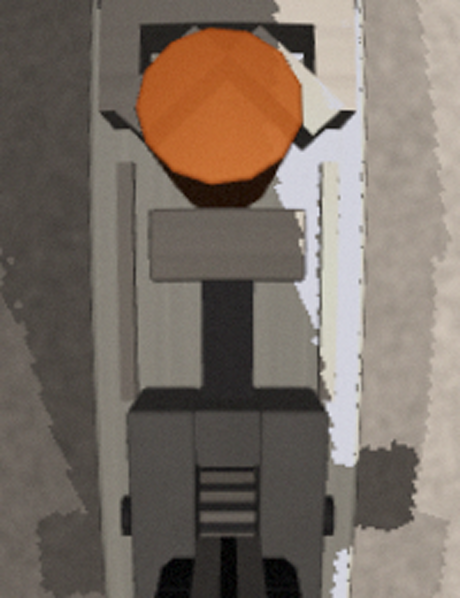

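The jaw face (y≈210) has just reached the bar. About 4 mm of closing remains, roughly 12 mm of rim.

>>> carry_out(deltas=[{"rot":[0,0,0],"delta_pos":[0.5,0,0.2],"gripper":1},{"rot":[0,0,0],"delta_pos":[2,0,0],"gripper":1},{"rot":[0,0,0],"delta_pos":[2,0,0],"gripper":1}])

```text
clock: 14.95
eef_pos: [0.5727, -0.1876, 0.0509]
orientation: [[-0.902, 0.432, 0.002], [0.432, 0.902, -0.001], [-0.002, 0.0, -1.0]]
ft_force: [2.3, -1.6, 5.2]
gripper_width: 0.0001
gripper_force: 2.9
```

>>> carry_out(deltas=[{"rot":[0,0,0],"delta_pos":[2,0,-0.1],"gripper":1},{"rot":[0,0,0],"delta_pos":[1.5,0,0],"gripper":1}])

```text
clock: 15.15
eef_pos: [0.5696, -0.1861, 0.051]
orientation: [[-0.902, 0.432, 0.002], [0.432, 0.902, -0.001], [-0.002, 0.0, -1.0]]
ft_force: [3.0, -1.9, 4.9]
gripper_width: -0.0002
gripper_force: 2.3
```

>>> carry_out(deltas=[{"rot":[0,0,0],"delta_pos":[1.5,0,0],"gripper":1},{"rot":[0,0,0],"delta_pos":[1.5,0,0],"gripper":1}])

```text
clock: 15.35
eef_pos: [0.5669, -0.1848, 0.051]
orientation: [[-0.902, 0.432, 0.002], [0.432, 0.902, -0.001], [-0.002, 0.0, -1.0]]
ft_force: [3.8, -1.4, 4.8]
gripper_width: 0.0002
gripper_force: 2.6
```

>>> carry_out(deltas=[{"rot":[0,0,0],"delta_pos":[1.5,0,0],"gripper":1},{"rot":[0,0,0],"delta_pos":[1.5,0,0],"gripper":1}])

```text
clock: 15.55
eef_pos: [0.5638, -0.1833, 0.0508]
orientation: [[-0.902, 0.432, 0.001], [0.432, 0.902, -0.0], [-0.001, 0.0, -1.0]]
ft_force: [2.9, -0.1, 5.1]
gripper_width: 0.0003
gripper_force: 2.3
```

I've used all 10 picture views, so from here I'll measure the bar numerically.

>>> carry_out(deltas=[{"rot":[0,0,0],"delta_pos":[0,0,-6],"gripper":1},{"rot":[0,0,0],"delta_pos":[-8,0,0],"gripper":1},{"rot":[0,0,0],"delta_pos":[-6,0,0],"gripper":1},{"rot":[0,0,0],"delta_pos":[0,0,3],"gripper":1},{"rot":[0,0,0],"delta_pos":[0,0,2],"gripper":1},{"rot":[0,0,0],"delta_pos":[0,0,0],"gripper":1}])

```text
clock: 16.15
eef_pos: [0.5757, -0.1891, 0.0511]
orientation: [[-0.902, 0.432, -0.0], [0.432, 0.902, 0.0], [0.0, -0.0, -1.0]]
ft_force: [0.8, 0.4, 1.1]
gripper_width: -0.0002
gripper_force: 0.5
```

```bash
cat > meas.py <<'E'
from h import *
def bar(i,m):
    k=((i[:,:,2]>120)&(i[:,:,0]<80)&(i[:,:,2].astype(int)-i[:,:,1]>50)).astype(np.uint8);k[:,:220]=0;k[:,420:]=0
    n,_,st,ce=cv2.connectedComponentsWithStats(k);j=1+np.argmax(st[1:,4])
    d=fat(m,*ce[j],.084)[:2]-np.load("hold.npy")[:2];t=np.radians(np.load("hold.npy")[2])
    return st[j],ce[j].round(1),(1e3*np.array([d@[np.cos(t),np.sin(t)],d@[-np.sin(t),np.cos(t)]])).round(1)
def prof(i,u=300): # jaw edge along a column left of rod
    return i[60:130,296:304].mean((1,2)).round(0).astype(int)
if __name__=="__main__":
    m=env.camera_model("wrist");i=env.read_camera("wrist");cv2.imwrite("pics/now.png",i)
    print(bar(i,m),np.round(fproj(m,W(32,0,38)),1),np.round(env.observe()['ft_force'],1));print(prof(i))
    o=cv2.imread("pics/w6.png");print('w6',prof(o))
    o=cv2.imread("pics/w5.png")
E
python3 meas.py
```

```text
(array([ 280,    9,   71,   68, 3707], dtype=int32), array([315.4,  42.7]), array([43.6,  1.2])) [318.8  85.2] [-0.2 -0.1  1.3]
[114 115 115 115 115 115 115 116 117 116 112 100  73  44  25  21  22  23
  27  34  45  60  66  80  93 108 122 129 102  88  98  99  99  98  97  98
  98  99 100 101 101 100 101 100 101 102 100 100  99  96  97  97  98 100
 100  99  98 100  86  78 103 129 129 129 129 129 129 130 130 129]
w6 [112 110 112 113 112 112 113 112 114 113 114 114 114 115 116 114 114 115
 114 116 115 116 116 109  86  58  33  30  35  49  58  70  81  96 111 125
 130 128 129 128 128 128 129 129 127 129 127 129 128 127 128 128 128 129
 128 127 106  83  89  96  98  98  97  95  98  96  99  99  99  98]
```

>>> carry_out(deltas=[{"rot":[0,0,0],"delta_pos":[0,0,0.6],"gripper":1},{"rot":[0,0,0],"delta_pos":[1,0,0],"gripper":1}])

```text
clock: 16.4
eef_pos: [0.5753, -0.1889, 0.0511]
orientation: [[-0.902, 0.432, 0.001], [0.432, 0.902, -0.0], [-0.001, 0.0, -1.0]]
ft_force: [2.0, 0.2, 1.4]
gripper_width: 0.0001
gripper_force: 1.1
```

>>> carry_out(deltas=[{"rot":[0,0,0],"delta_pos":[1.5,0,0],"gripper":1},{"rot":[0,0,0],"delta_pos":[1.5,0,0],"gripper":1}])

```text
clock: 16.6
eef_pos: [0.5727, -0.1875, 0.0511]
orientation: [[-0.902, 0.432, 0.001], [0.432, 0.902, -0.0], [-0.001, 0.0, -1.0]]
ft_force: [1.8, -1.8, 2.6]
gripper_width: 0.0002
gripper_force: 1.3
```

>>> carry_out(deltas=[{"rot":[0,0,0],"delta_pos":[1.5,0,0],"gripper":1},{"rot":[0,0,0],"delta_pos":[1.5,0,0],"gripper":1}])

```text
clock: 16.8
eef_pos: [0.5698, -0.1862, 0.051]
orientation: [[-0.902, 0.432, 0.001], [0.432, 0.902, -0.0], [-0.001, 0.0, -1.0]]
ft_force: [2.0, -1.4, 4.1]
gripper_width: 0.0
gripper_force: 1.5
```

```bash
python3 meas.py|head -5
```

```text
(array([ 279,   27,   72,   69, 3818], dtype=int32), array([315.1,  60.5]), array([43.5,  1.2])) [318.6  98.2] [ 1.7 -0.8  3.3]
[104 104 105 106 107 108 108 109 112 111 114 113 113 113 115 116 116 115
 115 115 114 115 117 116 115 116 117 117 116 109  93  68  50  51  63  77
  90 105 119 128 129 104  83  98  98  98  97  98  98  96  99  99  99  99
  98  99  99 100 101 100  98  97  96  97  95  97  97  98  97  97]
```

>>> carry_out(deltas=[{"rot":[0,0,0],"delta_pos":[1,0,0.3],"gripper":1},{"rot":[0,0,0],"delta_pos":[1.5,0,0],"gripper":1}])

```text
clock: 17.05
eef_pos: [0.5681, -0.1853, 0.051]
orientation: [[-0.902, 0.432, 0.002], [0.432, 0.902, -0.001], [-0.002, 0.0, -1.0]]
ft_force: [4.1, -1.3, 5.1]
gripper_width: 0.0001
gripper_force: 2.5
```

>>> carry_out(deltas=[{"rot":[0,0,0],"delta_pos":[1.5,0,0],"gripper":1},{"rot":[0,0,0],"delta_pos":[1.5,0,0],"gripper":1}])

```text
clock: 17.25
eef_pos: [0.5651, -0.1839, 0.0509]
orientation: [[-0.902, 0.432, 0.001], [0.432, 0.902, -0.0], [-0.001, 0.0, -1.0]]
ft_force: [2.4, -1.8, 4.4]
gripper_width: 0.0
gripper_force: 2.4
```

```bash
python3 meas.py|head -1
```

```text
(array([ 279,   40,   72,   70, 3882], dtype=int32), array([315.1,  74.5]), array([43.6,  1.2])) [318.6 108.5] [ 3.2 -1.1  5.3]
```

The wheel has stalled: the bar hasn't moved over two strokes and the tip slips at about 3.5 N along the rim. I'll lift off and do a final check.

>>> carry_out(deltas=[{"rot":[0,0,0],"delta_pos":[0,0,-3],"gripper":1},{"rot":[0,0,0],"delta_pos":[0,0,-20],"gripper":1},{"rot":[0,0,0],"delta_pos":[0,0,-40],"gripper":1},{"rot":[0,0,0],"delta_pos":[-20,0,-40],"gripper":1},{"rot":[0,0,0],"delta_pos":[0,0,0],"gripper":1},{"rot":[0,0,0],"delta_pos":[0,0,0],"gripper":1},{"rot":[0,0,0],"delta_pos":[0,0,0],"gripper":1},{"rot":[0,0,0],"delta_pos":[0,0,0],"gripper":1}])

```text
clock: 18.1
eef_pos: [0.5806, -0.1916, 0.1514]
orientation: [[-0.902, 0.432, -0.004], [0.432, 0.902, 0.001], [0.004, -0.0, -1.0]]
ft_force: [-0.7, 0.1, -0.7]
gripper_width: -0.0001
gripper_force: 0.0
```

```bash
python3 - <<'E'
from meas import *
m=env.camera_model("wrist");i=env.read_camera("wrist");print(bar(i,m))
for k in((32,0,38),(63.4,0,38)):print(np.round(fproj(m,W(*k)),1))
t=cv2.cvtColor(i,cv2.COLOR_BGR2GRAY)
print(t[70:170,298:306].mean(1).round().astype(int))
# jaw-to-bar: V-block back edge as reference
print(t[40:110,312:320].mean(1).round().astype(int), np.round(fproj(m,W(93,0,38)),1))
E
```

```text
(array([ 299,   50,   37,   36, 1042], dtype=int32), array([317.3,  67.9]), array([43.9,  1.1]))
[319.   90.3]
[318.9  53.3]
[106 104 100  97  88  86  85  88  98 100 101  92  98  98 104 110 118 125
 126 126 125 114  93  93  93  92  94  95  96  95  94  96  95  95  93  91
  92  92  92  94  86  94 116 125 125 125 125 124 124 125 124 125 124 125
 125 124 124 125 124 124 124 123 124 124 124 124 123 124 123 123 123 124
 125 124 121  47  33  30  49  71  74  73  74  72  73  72  72  71  74  72
  73  72  72  72  72  71  70  70  71  71]
[ 97  97  97  96  88  44  32  37  47  56  79 103 110 112 110 110 110 110
 110 110 111 112 111 116 116 118 117 119 119 119 120 119 119 119 121 121
 121 121 120 122 122 122 123 122 123 108  53  25  20  22  20  26  63  92
  93  92  93  94  95  95  95  95  95  94  93  91  93  93  93  97] [318.9  20.1]
```

The measured bar axis is about 1.1 mm off in y. I'll check whether the bar leans or is wedged on one V wall, using its silhouette in the saved and current images.

```bash
cat > sil.py <<'E'
from meas import *
def sil(i):
    a=i.astype(int);k=(a[:,:,2]-a[:,:,0]>14)&(a[:,:,2]>1.6*a[:,:,0]);k[:,:255]=0;k[:,380:]=0
    for r in range(0,200,3):
        c=np.flatnonzero(k[r])
        if len(c)>8: print(r,c[0],c[-1],(c[0]+c[-1])/2,end=' | ')
    print()
def jaw(i,r):
    g=cv2.cvtColor(i,cv2.COLOR_BGR2GRAY).astype(int);print('jawrow',r,g[r-1:r+2,270:362].mean(0).round().astype(int).tolist())
E
python3 - <<'E'
from sil import *
i=cv2.imread("pics/w6.png");sil(i);jaw(i,131)
i=cv2.imread("pics/now.png");sil(i);jaw(i,122)
E
```

```text
24 304 322 313.0 | 27 296 328 312.0 | 30 291 333 312.0 | 33 288 337 312.5 | 36 285 339 312.0 | 39 283 340 311.5 | 42 281 342 311.5 | 45 280 344 312.0 | 48 279 345 312.0 | 51 279 345 312.0 | 54 278 345 311.5 | 57 278 345 311.5 | 60 278 346 312.0 | 63 279 346 312.5 | 66 280 343 311.5 | 69 281 341 311.0 | 72 282 340 311.0 | 75 285 339 312.0 | 78 288 336 312.0 | 81 291 335 313.0 | 84 294 333 313.5 | 87 297 332 314.5 | 90 300 330 315.0 | 93 302 326 314.0 | 96 308 320 314.0 | 
jawrow 131 [121, 106, 101, 104, 104, 100, 102, 89, 77, 130, 130, 130, 128, 112, 90, 95, 101, 100, 100, 99, 99, 101, 101, 100, 101, 101, 100, 100, 102, 99, 100, 99, 101, 99, 99, 101, 99, 100, 99, 99, 101, 101, 100, 99, 101, 100, 100, 99, 101, 100, 101, 101, 99, 100, 101, 99, 100, 100, 100, 100, 100, 98, 100, 101, 99, 98, 99, 100, 100, 100, 100, 100, 98, 98, 98, 98, 98, 93, 78, 113, 129, 153, 195, 208, 207, 129, 165, 206, 206, 205, 206, 205]
42 304 329 316.5 | 45 296 333 314.5 | 48 292 338 315.0 | 51 289 342 315.5 | 54 287 344 315.5 | 57 284 345 314.5 | 60 282 347 314.5 | 63 282 349 315.5 | 66 281 350 315.5 | 69 280 350 315.0 | 72 279 350 314.5 | 75 279 350 314.5 | 78 279 350 314.5 | 81 280 351 315.5 | 84 281 351 316.0 | 87 282 348 315.0 | 90 283 346 314.5 | 93 284 345 314.5 | 96 287 343 315.0 | 99 290 341 315.5 | 102 293 337 315.0 | 105 297 333 315.0 | 108 305 328 316.5 | 
jawrow 122 [124, 108, 101, 99, 103, 101, 101, 92, 53, 126, 133, 131, 131, 131, 122, 76, 96, 98, 99, 101, 100, 99, 100, 101, 100, 100, 99, 100, 99, 99, 100, 99, 99, 100, 100, 99, 99, 100, 99, 99, 99, 100, 99, 99, 99, 99, 99, 101, 100, 98, 97, 100, 99, 100, 100, 100, 100, 99, 99, 99, 100, 97, 99, 100, 100, 99, 100, 100, 101, 99, 99, 97, 98, 99, 98, 99, 98, 97, 98, 100, 99, 87, 134, 209, 207, 209, 209, 208, 169, 122, 205, 206]
```

```bash
python3 - <<'E'
from sil import *
m=env.camera_model("wrist");i=env.read_camera("wrist");cv2.imwrite("pics/now2.png",i);print(env.observe()['eef_pos'],bar(i,m))
g=cv2.cvtColor(i,cv2.COLOR_BGR2GRAY).astype(int)
for k in((90,28,38),(90,-28,38),(75,28,38),(75,-28,38),(24,17,38),(24,-17,38),(63.4,0,38)): print(k,np.round(fproj(m,W(*k)),1))
for r in(24,28,33,40,46): print(r,'L',g[r-1:r+2,270:302].mean(0).round().astype(int).tolist(),'R',g[r-1:r+2,338:366].mean(0).round().astype(int).tolist())
jaw(i,100)
E
```

```text
[ 0.58125591 -0.19184187  0.15199532] (array([ 299,   50,   37,   36, 1033], dtype=int32), array([317.2,  67.6]), array([43.8,  1.1]))
(90, 28, 38) [285.1  23.6]
(90, -28, 38) [352.6  23.6]
(75, 28, 38) [285.   40.3]
(75, -28, 38) [352.8  40.3]
(24, 17, 38) [298.3  99.5]
(24, -17, 38) [339.6  99.5]
(63.4, 0, 38) [318.9  52.9]
24 L [69, 71, 69, 66, 69, 73, 69, 68, 69, 71, 68, 68, 66, 67, 71, 81, 93, 94, 94, 91, 92, 93, 93, 93, 93, 92, 94, 93, 94, 95, 94, 94] R [188, 189, 188, 189, 189, 187, 188, 191, 188, 187, 190, 187, 187, 188, 187, 161, 149, 148, 147, 152, 152, 151, 150, 147, 144, 141, 139, 142]
28 L [69, 67, 68, 67, 70, 69, 70, 71, 72, 70, 64, 87, 110, 117, 115, 106, 94, 91, 94, 95, 93, 93, 94, 94, 94, 95, 95, 95, 96, 93, 94, 94] R [189, 190, 190, 188, 189, 189, 187, 188, 187, 189, 189, 190, 189, 189, 190, 192, 196, 179, 166, 134, 121, 144, 143, 144, 140, 139, 138, 144]
33 L [67, 65, 64, 66, 68, 68, 66, 69, 69, 70, 57, 100, 115, 84, 60, 81, 92, 94, 95, 95, 93, 92, 95, 95, 95, 95, 97, 96, 95, 95, 94, 96] R [191, 190, 191, 192, 189, 189, 191, 189, 190, 189, 190, 189, 189, 189, 190, 
[... 345 characters left out ...]

46 L [71, 69, 68, 69, 69, 66, 67, 69, 69, 67, 73, 95, 116, 121, 119, 105, 92, 94, 95, 94, 94, 94, 94, 94, 94, 92, 45, 31, 33, 32, 33, 33] R [34, 34, 31, 45, 98, 188, 189, 188, 188, 188, 188, 188, 187, 188, 187, 189, 196, 197, 160, 149, 146, 145, 145, 146, 145, 143, 143, 147]
jawrow 100 [62, 66, 64, 65, 68, 69, 68, 68, 68, 69, 80, 103, 123, 126, 122, 124, 125, 125, 119, 95, 97, 96, 87, 90, 111, 126, 126, 126, 101, 91, 96, 96, 96, 96, 96, 96, 97, 93, 96, 96, 98, 95, 95, 95, 94, 95, 97, 96, 95, 95, 96, 96, 96, 96, 95, 95, 96, 95, 94, 94, 94, 161, 185, 192, 193, 192, 193, 193, 193, 161, 163, 198, 198, 195, 190, 165, 178, 197, 196, 192, 174, 194, 198, 196, 199, 197, 196, 185, 146, 143, 147, 146]
```

The bar really is about 1.1 mm off the V's centre line and touches one wall only, so it isn't fully home. I'll back the wheel off slightly, centre the bar with loosely closed fingers, let go, and roll it home again.

>>> carry_out(deltas=[{"rot":[0,0,0],"delta_pos":[17,0,30],"gripper":1},{"rot":[0,0,0],"delta_pos":[0,0,35],"gripper":1},{"rot":[0,0,0],"delta_pos":[0,0,25],"gripper":1},{"rot":[0,0,0],"delta_pos":[0,0,9],"gripper":1},{"rot":[0,0,0],"delta_pos":[0,0,3],"gripper":1},{"rot":[0,0,0],"delta_pos":[0,0,0.5],"gripper":1},{"rot":[0,0,0],"delta_pos":[0,0,0],"gripper":1}])

```text
clock: 18.9
eef_pos: [0.5678, -0.1852, 0.0517]
orientation: [[-0.902, 0.432, 0.001], [0.432, 0.902, -0.0], [-0.001, 0.0, -1.0]]
ft_force: [-0.1, 0.2, -0.2]
gripper_width: -0.0002
gripper_force: 0.0
```

>>> carry_out(deltas=[{"rot":[0,0,0],"delta_pos":[0,0,0.8],"gripper":1},{"rot":[0,0,0],"delta_pos":[0,0,0.6],"gripper":1},{"rot":[0,0,0],"delta_pos":[0,0,0],"gripper":1}])

```text
clock: 19.2
eef_pos: [0.5682, -0.1853, 0.0509]
orientation: [[-0.902, 0.432, 0.002], [0.432, 0.902, -0.001], [-0.002, 0.0, -1.0]]
ft_force: [-1.4, 0.7, 5.9]
gripper_width: -0.0003
gripper_force: 2.9
```

>>> carry_out(deltas=[{"rot":[0,0,0],"delta_pos":[-2,0,0],"gripper":1},{"rot":[0,0,0],"delta_pos":[-2,0,0],"gripper":1},{"rot":[0,0,0],"delta_pos":[-2,0,0],"gripper":1}])

```text
clock: 19.5
eef_pos: [0.5732, -0.1877, 0.0507]
orientation: [[-0.902, 0.432, 0.001], [0.432, 0.902, -0.0], [-0.001, 0.0, -1.0]]
ft_force: [-2.2, 0.2, 5.5]
gripper_width: 0.0001
gripper_force: 2.6
```

>>> carry_out(deltas=[{"rot":[0,0,0],"delta_pos":[0,0,-20],"gripper":1},{"rot":[0,0,0],"delta_pos":[0,0,-40],"gripper":0},{"rot":[0,0,0],"delta_pos":[10,0,-15],"gripper":0},{"rot":[0,0,0],"delta_pos":[25,0,0],"gripper":0},{"rot":[0,0,0],"delta_pos":[25,0,0],"gripper":0},{"rot":[0,0,0],"delta_pos":[20,0,0],"gripper":0},{"rot":[0,0,0],"delta_pos":[10,0,0],"gripper":0},{"rot":[0,0,0],"delta_pos":[0,0,0],"gripper":0},{"rot":[0,0,0],"delta_pos":[0,0,0],"gripper":0}])

```text
clock: 20.4
eef_pos: [0.4924, -0.149, 0.1249]
orientation: [[-0.902, 0.432, 0.001], [0.432, 0.902, -0.0], [-0.001, 0.0, -1.0]]
ft_force: [-0.6, -0.2, 0.4]
gripper_width: 0.0427
gripper_force: 0.0
```

```bash
cat >> sil.py <<'E'
def tips(i,r0=235,r1=290):
    g=cv2.cvtColor(i,cv2.COLOR_BGR2GRAY).astype(int)
    for r in range(r0,r1,8):
        d=np.flatnonzero(g[r]<75);L=d[d<320];R=d[d>320]
        if len(L) and len(R): print(r,L[-1],R[0],(L[-1]+R[0])/2,end=' | ')
    print()
E
python3 - <<'E'
from sil import *
m=env.camera_model("wrist");i=env.read_camera("wrist");cv2.imwrite("pics/n3.png",i)
print(bar(i,m));plan(W(42,0,45),154.42,1);tips(i)
print([np.round(fproj(m,W(*k)),1).tolist() for k in((45,0,84),(90,28,38),(90,-28,38))])
g=cv2.cvtColor(i,cv2.COLOR_BGR2GRAY).astype(int)
r=int(fproj(m,W(85,0,38))[1]);print(r,g[r-1:r+2,270:366].mean(0).round().astype(int).tolist())
E
```

```text
(array([ 367,    0,   53,   72, 1639], dtype=int32), array([391.7,  41.3]), array([155.8, -44. ]))
now 20.45 [ 0.4926 -0.1491  0.1249] F [0.4 0.4 0.1] j [-0.29  0.22 -0.42  0.93 -0.    0.15]
[0.0, 0.1, -0.0] [1.3, 1.3, 79.8]
235 275 363 319.0 | 243 319 321 320.0 | 251 319 321 320.0 | 259 319 321 320.0 | 267 319 321 320.0 | 275 275 362 318.5 | 283 274 364 319.0 | 
[[318.5, 218.0], [281.1, 140.5], [355.8, 140.4]]
146 [72, 71, 74, 73, 75, 75, 61, 91, 99, 80, 47, 71, 93, 98, 100, 100, 98, 99, 100, 99, 100, 100, 99, 98, 98, 99, 101, 101, 99, 100, 98, 102, 101, 101, 100, 101, 102, 102, 100, 102, 101, 100, 98, 99, 101, 102, 101, 101, 102, 100, 99, 101, 99, 101, 101, 101, 101, 101, 103, 103, 102, 102, 102, 101, 103, 102, 101, 101, 100, 101, 101, 100, 103, 100, 101, 102, 109, 177, 195, 201, 202, 201, 202, 200, 201, 198, 168, 89, 117, 170, 154, 147, 150, 148, 145, 148]
```

The fingers (column 319.0) are centred on the V block (318.6). I'll go down around the bar and close loosely to about 27 mm.

>>> carry_out(deltas=[{"rot":[0,0,0],"delta_pos":[0.5,0,25],"gripper":0},{"rot":[0,0,0],"delta_pos":[0.5,0,25],"gripper":0},{"rot":[0,0,0],"delta_pos":[0,0,20],"gripper":0},{"rot":[0,0,0],"delta_pos":[0,0,8],"gripper":0},{"rot":[0,0,0],"delta_pos":[0,0,0],"gripper":0},{"rot":[0,0,0],"delta_pos":[0,0,0],"gripper":0.15},{"rot":[0,0,0],"delta_pos":[0,0,0],"gripper":0.25},{"rot":[0,0,0],"delta_pos":[0,0,0],"gripper":0.3},{"rot":[0,0,0],"delta_pos":[0,0,0],"gripper":0.34},{"rot":[0,0,0],"delta_pos":[0,0,0],"gripper":0.37},{"rot":[0,0,0],"delta_pos":[0,0,0],"gripper":0.37},{"rot":[0,0,0],"delta_pos":[0,0,0],"gripper":0.37}])

```text
clock: 21.65
eef_pos: [0.4907, -0.1483, 0.0467]
orientation: [[-0.902, 0.432, 0.0], [0.432, 0.902, -0.0], [-0.0, -0.0, -1.0]]
ft_force: [-0.4, -0.8, 0.4]
gripper_width: 0.0272
gripper_force: 0.2
```

>>> carry_out(deltas=[{"rot":[0,0,0],"delta_pos":[0,0,0],"gripper":0.39},{"rot":[0,0,0],"delta_pos":[0,0,0],"gripper":0.39}])

```text
clock: 21.85
eef_pos: [0.4906, -0.1484, 0.0466]
orientation: [[-0.902, 0.432, 0.0], [0.432, 0.902, -0.0], [-0.0, -0.0, -1.0]]
ft_force: [0.2, -0.3, 0.7]
gripper_width: 0.0262
gripper_force: 1.7
```

```bash
sed -i "s/k\[:,:220\]=0/k[:,:260]=0/;s/k\[:,420:\]=0/k[:,370:]=0/" meas.py; python3 - <<'E'
from sil import *
m=env.camera_model("wrist");i=env.read_camera("wrist");cv2.imwrite("pics/n4.png",i)
print(bar(i,m),env.observe()['gripper_force'],env.observe()['gripper_width']);
print([np.round(fproj(m,W(*k)),1).tolist() for k in((45,0,84),(90,28,38),(90,-28,38))])
g=cv2.cvtColor(i,cv2.COLOR_BGR2GRAY).astype(int)
r=int(fproj(m,W(85,0,38))[1]);print(r,g[r-1:r+2,255:381].mean(0).round().astype(int).tolist())
E
```

```text
(array([ 288,  264,   63,   52, 2527], dtype=int32), array([319.2, 289.4]), array([43.7, -0. ])) 1.7485442385077477 0.025925119329637616
[[319.1, 286.6], [263.3, 158.1], [374.5, 158.0]]
167 [79, 79, 79, 78, 87, 104, 126, 137, 109, 104, 105, 106, 107, 105, 106, 107, 106, 106, 106, 106, 107, 106, 106, 107, 108, 108, 106, 109, 106, 109, 109, 109, 108, 110, 109, 108, 110, 109, 111, 109, 108, 109, 109, 109, 111, 111, 110, 110, 109, 107, 111, 109, 110, 110, 110, 111, 110, 111, 111, 109, 109, 112, 110, 111, 111, 109, 111, 111, 110, 111, 109, 110, 110, 109, 112, 110, 110, 110, 111, 110, 109, 108, 109, 110, 110, 109, 111, 109, 109, 110, 108, 110, 111, 111, 108, 110, 110, 111, 109, 109, 109, 110, 110, 109, 107, 110, 108, 107, 108, 108, 109, 108, 109, 109, 126, 212, 214, 214, 214, 210, 210, 218, 212, 150, 150, 165]
```

The bar is now on the V's centre line (y≈0.0). I'll let go, go back over the wheel and roll again.

>>> carry_out(deltas=[{"rot":[0,0,0],"delta_pos":[0,0,0],"gripper":0.36},{"rot":[0,0,0],"delta_pos":[0,0,0],"gripper":0.3},{"rot":[0,0,0],"delta_pos":[0,0,0],"gripper":0.1},{"rot":[0,0,0],"delta_pos":[0,0,0],"gripper":-0.1},{"rot":[0,0,0],"delta_pos":[0,0,0],"gripper":-0.1},{"rot":[0,0,0],"delta_pos":[0,0,-20],"gripper":-0.1},{"rot":[0,0,0],"delta_pos":[0,0,-35],"gripper":-0.1},{"rot":[0,0,0],"delta_pos":[0,0,-20],"gripper":0.2},{"rot":[0,0,0],"delta_pos":[-30,0,0],"gripper":1},{"rot":[0,0,0],"delta_pos":[-35,0,0],"gripper":1},{"rot":[0,0,0],"delta_pos":[-29,0,0],"gripper":1},{"rot":[0,0,0],"delta_pos":[0,0,30],"gripper":1}])

```text
clock: 23.1
eef_pos: [0.5825, -0.1917, 0.0954]
orientation: [[-0.902, 0.433, 0.011], [0.433, 0.902, -0.004], [-0.011, 0.001, -1.0]]
ft_force: [0.8, -0.6, 0.4]
gripper_width: 0.0
gripper_force: 0.0
```

>>> carry_out(deltas=[{"rot":[0,0,0],"delta_pos":[0,0,25],"gripper":1},{"rot":[0,0,0],"delta_pos":[0,0,10],"gripper":1},{"rot":[0,0,0],"delta_pos":[0,0,0],"gripper":1},{"rot":[0,0,0],"delta_pos":[0,0,0],"gripper":1}])

```text
clock: 23.5
eef_pos: [0.5757, -0.189, 0.0574]
orientation: [[-0.902, 0.432, 0.001], [0.432, 0.902, -0.0], [-0.001, 0.0, -1.0]]
ft_force: [0.5, -0.4, 0.9]
gripper_width: 0.0005
gripper_force: 0.0
```

```bash
python3 - <<'E'
from sil import *
m=env.camera_model("wrist");i=env.read_camera("wrist");cv2.imwrite("pics/n5.png",i)
print(bar(i,m),[np.round(fproj(m,W(*k)),1).tolist() for k in((32,0,38),(24,17,38),(24,-17,38))]);plan(W(-53,0,52),154.42,1);sil(i)
jaw(i,int(fproj(m,W(22,0,38))[1]));print(prof(i))
E
```

```text
(array([ 283,   15,   68,   64, 3349], dtype=int32), array([317. ,  46.4]), array([43.6,  0.6])) [[318.5, 86.5], [286.0, 101.9], [351.1, 101.9]]
now 23.55 [ 0.5762 -0.1891  0.0579] F [-0.3 -0.4 -0.8] j [-0.32  0.44 -0.27  0.85  0.    0.13]
[0.0, 0.1, -0.0] [-1.1, 1.3, 5.9]
15 310 322 316.0 | 18 300 332 316.0 | 21 296 338 317.0 | 24 293 342 317.5 | 27 290 344 317.0 | 30 288 345 316.5 | 33 286 347 316.5 | 36 285 349 317.0 | 39 284 350 317.0 | 42 284 350 317.0 | 45 283 350 316.5 | 48 283 350 316.5 | 51 284 350 317.0 | 54 284 350 317.0 | 57 285 349 317.0 | 60 286 347 316.5 | 63 287 346 316.5 | 66 290 344 317.0 | 69 292 342 317.0 | 72 294 340 317.0 | 75 296 338 317.0 | 78 298 337 317.5 | 81 300 335 317.5 | 84 302 333 317.5 | 87 305 329 317.0 | 90 313 323 318.0 | 
jawrow 105 [130, 129, 116, 105, 102, 102, 103, 103, 103, 77, 93, 130, 131, 129, 130, 108, 90, 92, 103, 101, 103, 102, 101, 102, 99, 101, 101, 102, 99, 102, 100, 101, 101, 99, 100, 102, 101, 101, 100, 100, 98, 101, 100, 101, 102, 101, 100, 102, 100, 100, 101, 101, 100, 102, 100, 100, 100, 101, 101, 100, 100, 101, 99, 100, 101, 99, 98, 99, 100, 100, 100, 100, 99, 99, 98, 99, 98, 100, 100, 101, 107, 149, 192, 210, 209, 204, 158, 92, 147, 191, 205, 206]
[112 112 113 113 114 115 114 114 116 114 114 107  96  80  56  35  24  26
  34  45  47  62  75  89 103 113 124 128 129 130 130 129 129 130 122  77
  95  98  98  98  97  96  98  97  99  99  99 100  99 101 100 101 101  98
  97  96  98  97  97  98  98  98  98  97  72 118 128 128 127 128]
```

>>> carry_out(deltas=[{"rot":[0,0,0],"delta_pos":[0,0,4],"gripper":1},{"rot":[0,0,0],"delta_pos":[0,0,2.5],"gripper":1},{"rot":[0,0,0],"delta_pos":[0,0,0.4],"gripper":1},{"rot":[0,0,0],"delta_pos":[0,0,0],"gripper":1}])

```text
clock: 23.95
eef_pos: [0.5761, -0.1891, 0.0507]
orientation: [[-0.902, 0.432, 0.002], [0.432, 0.902, -0.001], [-0.002, 0.0, -1.0]]
ft_force: [-0.5, 0.4, 4.4]
gripper_width: -0.0001
gripper_force: 2.2
```

>>> carry_out(deltas=[{"rot":[0,0,0],"delta_pos":[0,0,0.4],"gripper":1},{"rot":[0,0,0],"delta_pos":[0,0,0],"gripper":1}])

```text
clock: 24.15
eef_pos: [0.5763, -0.1892, 0.0507]
orientation: [[-0.902, 0.432, 0.002], [0.432, 0.902, -0.001], [-0.002, 0.0, -1.0]]
ft_force: [-1.4, 1.3, 7.2]
gripper_width: 0.0001
gripper_force: 3.8
```

>>> carry_out(deltas=[{"rot":[0,0,0],"delta_pos":[2,0,-0.2],"gripper":1},{"rot":[0,0,0],"delta_pos":[2,0,0],"gripper":1},{"rot":[0,0,0],"delta_pos":[1.5,0,0],"gripper":1}])

```text
clock: 24.45
eef_pos: [0.572, -0.1871, 0.0508]
orientation: [[-0.902, 0.432, 0.003], [0.432, 0.902, -0.001], [-0.004, 0.0, -1.0]]
ft_force: [1.2, -1.1, 6.5]
gripper_width: 0.0002
gripper_force: 3.3
```

>>> carry_out(deltas=[{"rot":[0,0,0],"delta_pos":[1.5,0,0],"gripper":1},{"rot":[0,0,0],"delta_pos":[1.5,0,0],"gripper":1}])

```text
clock: 24.65
eef_pos: [0.5694, -0.1859, 0.0509]
orientation: [[-0.902, 0.432, 0.004], [0.432, 0.902, -0.001], [-0.004, 0.0, -1.0]]
ft_force: [1.9, 0.2, 7.5]
gripper_width: -0.0
gripper_force: 3.5
```

>>> carry_out(deltas=[{"rot":[0,0,0],"delta_pos":[1.5,0,0],"gripper":1},{"rot":[0,0,0],"delta_pos":[1.5,0,0],"gripper":1}])

```text
clock: 24.85
eef_pos: [0.5668, -0.1847, 0.051]
orientation: [[-0.902, 0.432, 0.004], [0.432, 0.902, -0.002], [-0.004, 0.0, -1.0]]
ft_force: [2.9, -1.8, 6.8]
gripper_width: -0.0003
gripper_force: 3.3
```

```bash
cat > m2.py <<'E'
from sil import *
m=env.camera_model("wrist");i=env.read_camera("wrist")
r=fproj(m,W(32,0,38))[1];p=i[int(r)-10:int(r)+14,296:304].mean((1,2)).round().astype(int)
print(bar(i,m)[1:],'row32',round(r,1),'from',int(r)-10,p.tolist(),np.round(env.observe()['ft_force'],1))
E
python3 m2.py
```

```text
(array([316.6,  67.8]), array([44.2,  0.6])) row32 104.6 from 94 [116, 114, 109, 96, 80, 75, 84, 103, 122, 128, 128, 122, 78, 87, 98, 99, 97, 97, 97, 95, 97, 97, 99, 99] [ 2.3 -1.7  6.4]
```

>>> carry_out(deltas=[{"rot":[0,0,0],"delta_pos":[1.2,0,-0.2],"gripper":1},{"rot":[0,0,0],"delta_pos":[1.2,0,0],"gripper":1}])

```text
clock: 25.1
eef_pos: [0.5646, -0.1836, 0.0509]
orientation: [[-0.902, 0.432, 0.004], [0.432, 0.902, -0.001], [-0.004, 0.0, -1.0]]
ft_force: [4.3, -2.5, 5.5]
gripper_width: 0.0002
gripper_force: 2.7
```

>>> carry_out(deltas=[{"rot":[0,0,0],"delta_pos":[1.2,0,0],"gripper":1},{"rot":[0,0,0],"delta_pos":[1.2,0,0],"gripper":1}])

```text
clock: 25.3
eef_pos: [0.5617, -0.1822, 0.0505]
orientation: [[-0.902, 0.432, 0.002], [0.432, 0.902, -0.001], [-0.002, 0.0, -1.0]]
ft_force: [2.0, -1.1, 4.4]
gripper_width: 0.0003
gripper_force: 1.9
```

```bash
python3 m2.py
```

```text
(array([316.7,  83.1]), array([44.2,  0.6])) row32 115.9 from 105 [115, 115, 116, 116, 115, 115, 112, 104, 97, 92, 95, 120, 67, 74, 92, 98, 98, 96, 95, 97, 96, 98, 98, 98] [ 2.  -0.9  5. ]
```

The bar is now about 0.55 mm off along the same wall, and the wheel has stalled again. I'll repeat the correction once with a small offset, as there's time.

>>> carry_out(deltas=[{"rot":[0,0,0],"delta_pos":[-2,0,0.2],"gripper":1},{"rot":[0,0,0],"delta_pos":[-2,0,0],"gripper":1},{"rot":[0,0,0],"delta_pos":[-2.5,0,0],"gripper":1},{"rot":[0,0,0],"delta_pos":[0,0,-20],"gripper":1},{"rot":[0,0,0],"delta_pos":[0,0,-40],"gripper":0},{"rot":[0,0,0],"delta_pos":[10,0.6,-15],"gripper":0},{"rot":[0,0,0],"delta_pos":[25,0,0],"gripper":0},{"rot":[0,0,0],"delta_pos":[25,0,0],"gripper":0},{"rot":[0,0,0],"delta_pos":[22,0,0],"gripper":0},{"rot":[0,0,0],"delta_pos":[0,0,0],"gripper":0},{"rot":[0,0,0],"delta_pos":[0,0,0],"gripper":0}])

```text
clock: 26.45
eef_pos: [0.4919, -0.1483, 0.124]
orientation: [[-0.902, 0.432, -0.001], [0.432, 0.902, 0.0], [0.001, -0.0, -1.0]]
ft_force: [0.4, 0.1, -0.1]
gripper_width: 0.0428
gripper_force: 0.0
```

```bash
python3 - <<'E'
from sil import *
m=env.camera_model("wrist");i=env.read_camera("wrist");print(bar(i,m));plan(W(42,-1.6,45),154.42,1)
E
```

```text
(array([ 297,  203,   40,   37, 1144], dtype=int32), array([317. , 221.2]), array([44. ,  0.5]))
now 26.5 [ 0.4927 -0.1486  0.1242] F [-0.1  0.1  0.5] j [-0.29  0.23 -0.42  0.93 -0.    0.15]
[-0.0, -0.0, -0.0] [1.1, 2.5, 79.2]
```

>>> carry_out(deltas=[{"rot":[0,0,0],"delta_pos":[0.5,0.2,25],"gripper":0},{"rot":[0,0,0],"delta_pos":[0.5,0,25],"gripper":0},{"rot":[0,0,0],"delta_pos":[0,0,20],"gripper":0},{"rot":[0,0,0],"delta_pos":[0,0,7.5],"gripper":0.1},{"rot":[0,0,0],"delta_pos":[0,0,0],"gripper":0.2},{"rot":[0,0,0],"delta_pos":[0,0,0],"gripper":0.3},{"rot":[0,0,0],"delta_pos":[0,0,0],"gripper":0.35},{"rot":[0,0,0],"delta_pos":[0,0,0],"gripper":0.37},{"rot":[0,0,0],"delta_pos":[0,0,0],"gripper":0.39},{"rot":[0,0,0],"delta_pos":[0,0,0],"gripper":0.39},{"rot":[0,0,0],"delta_pos":[0,0,0],"gripper":0.39}])

```text
clock: 27.6
eef_pos: [0.4925, -0.1486, 0.0475]
orientation: [[-0.902, 0.432, 0.001], [0.432, 0.902, -0.001], [-0.001, -0.001, -1.0]]
ft_force: [-0.4, -2.3, 2.8]
gripper_width: 0.0263
gripper_force: 1.9
```

>>> carry_out(deltas=[{"rot":[0,0,0],"delta_pos":[0,0,0],"gripper":0.36},{"rot":[0,0,0],"delta_pos":[0,0,0],"gripper":0.3},{"rot":[0,0,0],"delta_pos":[0,0,0],"gripper":0.1},{"rot":[0,0,0],"delta_pos":[0,0,0],"gripper":-0.1},{"rot":[0,0,0],"delta_pos":[0,0,0],"gripper":-0.1},{"rot":[0,0,0],"delta_pos":[0,0,-20],"gripper":-0.1},{"rot":[0,0,0],"delta_pos":[0,0,-35],"gripper":-0.1},{"rot":[0,0,0],"delta_pos":[0,0,-20],"gripper":0.2},{"rot":[0,0,0],"delta_pos":[-30,0,0],"gripper":1},{"rot":[0,0,0],"delta_pos":[-35,-0.8,0],"gripper":1},{"rot":[0,0,0],"delta_pos":[-29,0,0],"gripper":1},{"rot":[0,0,0],"delta_pos":[0,0,30],"gripper":1}])

```text
clock: 28.8
eef_pos: [0.5836, -0.1922, 0.0957]
orientation: [[-0.902, 0.433, 0.011], [0.433, 0.902, -0.004], [-0.011, 0.001, -1.0]]
ft_force: [0.7, -0.2, -1.1]
gripper_width: -0.0
gripper_force: 0.0
```

>>> carry_out(deltas=[{"rot":[0,0,0],"delta_pos":[0,0,25],"gripper":1},{"rot":[0,0,0],"delta_pos":[0,0,10],"gripper":1},{"rot":[0,0,0],"delta_pos":[0,0,0],"gripper":1},{"rot":[0,0,0],"delta_pos":[0,0,0],"gripper":1}])

```text
clock: 29.2
eef_pos: [0.5768, -0.1895, 0.0578]
orientation: [[-0.902, 0.432, 0.001], [0.432, 0.902, -0.0], [-0.001, 0.0, -1.0]]
ft_force: [-1.1, -0.6, 0.3]
gripper_width: 0.0005
gripper_force: 0.0
```

```bash
python3 m2.py
```

```text
(array([318.6,  42.1]), array([44.3, -0. ])) row32 84.3 from 74 [45, 51, 58, 66, 78, 88, 100, 110, 123, 129, 130, 128, 128, 127, 130, 106, 90, 98, 99, 98, 98, 96, 97, 98] [ 1.1 -0.3  1.1]
```

The bar is now on centre: x 44.3, y 0.0. Rolling it home.

>>> carry_out(deltas=[{"rot":[0,0,0],"delta_pos":[0,0,4],"gripper":1},{"rot":[0,0,0],"delta_pos":[0,0,2.5],"gripper":1},{"rot":[0,0,0],"delta_pos":[0,0,0.5],"gripper":1},{"rot":[0,0,0],"delta_pos":[0,0,0],"gripper":1}])

```text
clock: 29.65
eef_pos: [0.5771, -0.1896, 0.0509]
orientation: [[-0.902, 0.432, 0.001], [0.432, 0.902, -0.0], [-0.001, 0.0, -1.0]]
ft_force: [-0.1, 0.3, 3.6]
gripper_width: -0.0001
gripper_force: 2.1
```

>>> carry_out(deltas=[{"rot":[0,0,0],"delta_pos":[1,0,0.2],"gripper":1},{"rot":[0,0,0],"delta_pos":[2,0,0],"gripper":1}])

```text
clock: 29.85
eef_pos: [0.5754, -0.1888, 0.0509]
orientation: [[-0.902, 0.432, 0.003], [0.432, 0.902, -0.001], [-0.004, 0.0, -1.0]]
ft_force: [0.6, -1.2, 6.1]
gripper_width: 0.0
gripper_force: 3.1
```

>>> carry_out(deltas=[{"rot":[0,0,0],"delta_pos":[1.5,0,-0.1],"gripper":1},{"rot":[0,0,0],"delta_pos":[1.5,0,0],"gripper":1},{"rot":[0,0,0],"delta_pos":[1.5,0,0],"gripper":1}])

```text
clock: 30.15
eef_pos: [0.5714, -0.1869, 0.0511]
orientation: [[-0.902, 0.432, 0.003], [0.432, 0.902, -0.001], [-0.004, 0.0, -1.0]]
ft_force: [3.2, -0.7, 3.4]
gripper_width: -0.0004
gripper_force: 2.1
```

>>> carry_out(deltas=[{"rot":[0,0,0],"delta_pos":[1.2,0,-0.1],"gripper":1},{"rot":[0,0,0],"delta_pos":[1.2,0,0],"gripper":1}])

```text
clock: 30.35
eef_pos: [0.5692, -0.1858, 0.051]
orientation: [[-0.902, 0.432, 0.003], [0.432, 0.902, -0.001], [-0.004, 0.0, -1.0]]
ft_force: [3.9, -2.5, 5.5]
gripper_width: -0.0002
gripper_force: 2.8
```

>>> carry_out(deltas=[{"rot":[0,0,0],"delta_pos":[1.2,0,-0.1],"gripper":1},{"rot":[0,0,0],"delta_pos":[1.2,0,0],"gripper":1}])

```text
clock: 30.55
eef_pos: [0.5669, -0.1847, 0.051]
orientation: [[-0.902, 0.432, 0.003], [0.432, 0.902, -0.001], [-0.003, 0.0, -1.0]]
ft_force: [4.0, -3.1, 4.5]
gripper_width: -0.0001
gripper_force: 2.7
```

```bash
python3 m2.py
```

```text
(array([318.3,  66.7]), array([44.5,  0. ])) row32 104.5 from 94 [103, 96, 88, 80, 83, 97, 114, 126, 128, 128, 124, 98, 80, 97, 98, 98, 97, 96, 96, 96, 97, 98, 99, 99] [ 3.3 -1.7  6.1]
```

The bar is home (44.5, 0.0) and the wheel has stalled. I'll lift away, check once more and hand in.

>>> carry_out(deltas=[{"rot":[0,0,0],"delta_pos":[0,0,-3],"gripper":1},{"rot":[0,0,0],"delta_pos":[0,0,-20],"gripper":1},{"rot":[0,0,0],"delta_pos":[-10,0,-40],"gripper":1},{"rot":[0,0,0],"delta_pos":[0,0,-30],"gripper":1},{"rot":[0,0,0],"delta_pos":[0,0,0],"gripper":1},{"rot":[0,0,0],"delta_pos":[0,0,0],"gripper":1},{"rot":[0,0,0],"delta_pos":[0,0,0],"gripper":1}])

```text
clock: 31.3
eef_pos: [0.5728, -0.1878, 0.1414]
orientation: [[-0.902, 0.432, -0.003], [0.432, 0.902, 0.001], [0.004, -0.0, -1.0]]
ft_force: [0.3, -0.2, -0.3]
gripper_width: -0.0
gripper_force: 0.0
```

```bash
python3 m2.py; python3 - <<'E'
from station import env
print(env.close_job())
E
```

```text
(array([319.1,  77.4]), array([44.7, -0.1])) row32 100.0 from 89 [116, 122, 124, 125, 126, 125, 125, 124, 125, 124, 124, 108, 97, 96, 96, 94, 94, 95, 95, 97, 97, 96, 96, 99] [-0.9  0.4 -0.5]
the job is handed in; nothing more can be done
None
```

The job is handed in at about 31 s: the large bar stands home in the V by camera (within about 0.5 mm, with the jaw face against it) and the robot is clear; the grip is inferred from the wheel stalling, and twice I rolled the wheel back slightly to re-centre the bar with the fingers.

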